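# Weigh a loop-topped test tablet on the hook balance and post it into the dry box

### The arm

A 6-joint arm with a two-finger parallel gripper is mounted at the origin on a cart in front of the work surface, level with it; the furniture and walls round the work are solid. World frame = base frame: x ahead of the robot, y to its left, z up, the work surface at z = 0. Lengths are in m, angles in rad, forces in N, time in s.
With the tool pointing down it reaches from about 0.3 to 0.775 m from the base axis. Payload 14.6 kg.
Tool frame: the origin (TCP) lies at the very end of the fingers, on their centre line; the grasp point (between the pads) lies ctrl.grasp_offset behind it (ctrl.grasp_offset is the distance from the TCP to the grasp point, in m); z points along the fingers, y is the direction in which the jaws open and shut (so a half turn about z gives the same grasp; the last joint's range is limited). The gripper opens to 94 mm and grips with 3 to 60 N. Pads are 16 mm wide; open, the fingers measure 119 mm over their backs; the gripper's body (75 mm by 177 mm) begins 78 mm behind the grasp point.
Start: joints at [1.158, 0.3, 1.521, -0, 1.321, -0.067], TCP at [0.186, 0.517, 0.166] pointing down, gripper open.
Joint ranges: [-3.03, 3.03], [-0.79, 2.21], [0.23, 2.52], [-1.04, 4.18], [0, 3.07], [-2.55, 2.55]. Speed limits (rad/s): [2.22, 2.22, 2.57, 3.14, 3.14, 3.14].

### API

Orientations are given as [roll, pitch, yaw] about the fixed x, y, z axes, in that order (R = Rz(yaw) Ry(pitch) Rx(roll)).
In Python, from station import ctrl gives the robot as it stands. The module is installed in compiled form; this text tells all that it offers.
- The arm moves only by the tool carry_out, never from a script. Its argument "deltas" is a list of rows, each an object of numbers: "x", "y", "z": the shift along the tool's x, y, z in units of 0.02 m (1.0 is 0.02 m); "wx", "wy", "wz": the turn, a rotation vector about the tool's x, y, z in units of 0.08 rad (1.0 is 0.08 rad); "jaw": the opening in per cent of the stroke, from 0 (shut) to 100 (fully open). A call has 1 to 12 rows; each row shifts and turns the commanded pose from where the row before left it, along the tool's axes as they then stand; what a row does not reach is not made up. A row lasts 1/12 s, in which the tool goes at most 41.7 mm and 7.16 degrees, less where a joint would pass 70% of its speed; a pose out of reach is approached as far as the arm can. A call with a number of a shift or a turn outside -1 to 1 is refused whole. A call with a gripper value outside its range is refused whole. The fingers move at their own pace and stop on an object; "squeeze" is the grip in N (left out, the last holds). Time passes only in rows, so rows that do not move let the fingers close. It gives the time, the measured TCP pose, the force and the opening at its end, in the units of the state.
- ctrl.get_obs(): the state, without advancing time (a new reading comes with each control period).
- ctrl.camera(name): name is "scene" or "top" or "wrist"; returns the picture (480x640x3 uint8, blue, green, red); there is no depth.
- ctrl.camera_params(name): a dict with "mtx" (3x3 intrinsics, pixels), "origin" and "attitude" of the camera in the world. Camera axes: x right, y down, z forward; pixel columns grow to the right and rows downward; lengths in m; the calibration is good to about 2 mm. A picture is of the moment at which its call begins: read the wrist's pose just before it. camera_params takes no time and is no camera call; for the wrist camera it gives the pose at the moment of the call.
- ctrl.hand_in(): hands the job in, once; it reports no verdict.
Trained networks look in the newest picture that a camera, given by its name, has taken for a name from the list of things; names that differ only in an ending like _2 or _b are one class to them, and where a whole thing is asked for, a point or a joint stands for the part that bears it (a point fixed in the world has none). Each returns a list of dicts, best first, with "conf" (0 to 1); they miss things now and then, are a little off and sometimes report something else, mostly with a low value. They report only what shows in the picture. A call takes as long as a camera call.
- ctrl.boxes_of(camera, label): "rect" ([left, top, right, bottom] in pixels, round what is visible of it).
- ctrl.mark_of(camera, label): "position" ([row, column] in pixels: a listed point, or the origin of a listed thing).
The state is a dict: "time_s": time; "qpos": joint angles; "joint_vel": joint speeds; "tau": joint torques, N m; "ee_pos": TCP position; "eef_rot": TCP orientation; "force": force on the tool from outside, world axes, zero at the start; "moment": the same for the moment, N m; "grip_width": finger opening in m.
Only numpy, scipy, OpenCV 4.12 (cv2) and the standard library are available. Lean on these libraries where they do the work, as an engineer would, in place of code of your own. Each camera call takes 0.05 s, during which the arm holds its last target.

### The job

Take the clay test tablet with the loop out of the rack, hang it by its loop on the balance's sprung hook, let go and, once it hangs still, press the record button fully down while it hangs there. Then lift it off the hook and push it foot first down through the sprung flap in the dry box's lid, letting go only when its foot is well through, so that it drops inside and the flap snaps shut behind it. Leave the plain tablets in the rack, and do not shift or knock over the things standing around.

Things in the scene. Friction and masses are not known exactly. Their poses are not given: they have to be found in the camera images.
- loop_tablet: Clay test tablet, about 90 g (up to a third more): upright slab 44 mm wide (its y), 10 mm thick (x), 62 mm high, with an arched loop of 10 mm round coil on top, as wide as the slab; loop's top 96 mm above the foot. Origin: centre of the foot, z up. Best gripped across the 44 mm width about 60 mm above the foot.
- loop_eye (a point): Point on the loop tablet in the middle of the loop's eye, 74 mm above the foot. The eye passes through along the tablet's x: 24 mm wide, from 62 to 86 mm above the foot, with a half-round top.
- plain_tablet_0: A plain tablet without a loop, 44 x 10 x 72 mm, standing in the rack; stays there. Origin at the centre of its foot.
- plain_tablet_1: The other plain tablet, the same.
- rack: Fixed wooden rack 176 (x) x 100 (y) mm, with three grooves 50 mm apart along its x, each 13 mm wide and 92 mm long along its y. The tablets stand in the grooves, in any order, their faces towards the rack's x; groove floor 14 mm and slat tops 36 mm above the worktop. Origin: centre of its underside.
- balance: Fixed hook balance. Origin on the worktop straight below the hook's seat. Base plate 16 mm high (x -65 to +105, y -75 to +75 mm); column 56 mm wide at x +91 to +128 mm, 239 mm high, from which the hook arm runs towards -x (to the robot). Beside it, at y -100 to -200, x -70 to +60 mm, a console 34 mm high with the record button.
- hook_seat (a point): Centre of the 6 mm rod at the hook's lowest point, where the loop hangs; 178 mm above the worktop when empty; axes of the balance. Seat 14 mm long along x; before it (-x) the rod rises 8 mm and ends 20 mm from the seat's centre; behind, it rises 8 mm and runs level to the column. So the loop comes from -x, its width across the rod, the rod in its eye, and then sinks on to the seat.
- hook (a joint): Travel of the hook below its empty rest, in m: 0 when empty, grows downwards at 60 N/m (about 15 mm under the tablet), stop at 0.040. It swings for about a second before it settles.
- record_button_top (a point): Centre of the top face of the round record button (28 mm across) on the balance's console, which faces up.
- record_button (a joint): Travel of the record button in m: 0 when up, 0.005 fully down against a spring (4 N); it counts as pressed from 0.0035.
- dry_box: Fixed grey dry box with a clear front: 150 (x) x 160 (y) x 150 mm high, walls 6 mm, foam floor with its top 14 mm above the worktop. Origin: centre of its underside. Its lid has the mouth in the middle.
- mouth (a point): Centre of the mouth at the top face of the lid, 150 mm above the worktop (a flat metal trim stands 2 mm higher). The mouth is 36 mm along the box's x and 62 mm along the box's y. The flap closes it from 4 mm below, hinged along its +x edge.
- flap (a joint): Angle of the aluminium flap, 34 mm long, in rad: 0 shut, grows to 1.45 as its free (-x) edge is pushed down into the box. A weak spring (well under 1 N at the edge) snaps it shut; a tablet let go with its foot 30 mm or more below the lid's top falls through on its own.
- jar_a: A screw-top jar, 56 mm across and 68 mm high, standing by the balance and rack; a bystander. Origin at the centre of its underside, as for the next two.
- l_tile_0: An L-shaped test tile 34 x 46 x 50 mm in front of the balance's console; a bystander.
- l_tile_1: Another such L-shaped test tile, behind the dry box; a bystander.

How it is judged:
On the way, in this order (a step that is already met when the one before it is completed fails the run):
1. the loop tablet hangs on the hook, out of the fingers, and has settled (contact force between loop_tablet and hook above 0.4 N and contact force between the fingers and loop_tablet below 0.05 N and value of joint hook above 0.009 m and velocity of joint hook between -0.008 and 0.008 m/s and linear speed of loop_tablet below 0.03 m/s), for 0.3 s.
2. the record button is pressed while the tablet hangs still on the hook (value of joint record_button above 0.0035 m and value of joint hook above 0.009 m and velocity of joint hook between -0.008 and 0.008 m/s and contact force between loop_tablet and hook above 0.4 N and contact force between the fingers and loop_tablet below 0.05 N), for 0.05 s.
3. the tablet is lifted off in the fingers and the hook is back at its empty rest (contact force between the fingers and loop_tablet above 1 N and contact force between loop_tablet and hook below 0.05 N and horizontal distance between loop_eye and hook_seat above 0.03 m and value of joint hook below 0.003 m), for 0.1 s.
4. the tablet, still in the fingers, has its foot pushed through the flap, at least 12 mm below the lid's top (contact force between the fingers and loop_tablet above 1 N and value of joint flap above 0.3 rad and z of loop_tablet in the frame of mouth below -0.012 m), for 0.05 s.
At the end, for the whole second after the job is handed in: The loop tablet lies at rest wholly inside the dry box with the flap shut behind it (within 0.06 rad); the hook is empty at its rest (within 3 mm) and the record button is up; both plain tablets still stand in the rack (moved less than 30 mm, tilted less than 0.3 rad) (x of loop_eye in the frame of dry_box between -0.075 and 0.075 m and y of loop_eye in the frame of dry_box between -0.08 and 0.08 m and x of loop_tablet in the frame of dry_box between -0.075 and 0.075 m and y of loop_tablet in the frame of dry_box between -0.08 and 0.08 m and height (world z) of each of loop_eye, loop_tablet below 0.11 m and value of joint flap below 0.06 rad and value of joint hook below 0.003 m and value of joint record_button below 0.0015 m and linear speed of loop_tablet below 0.03 m/s and distance of each of plain_tablet_0, plain_tablet_1 from where it was at the start of the episode below 0.03 m and angle between each of plain_tablet_0, plain_tablet_1's own z axis and vertical below 0.3 rad); the robot touches nothing.
It fails at once if a plain tablet is taken out of the rack (moved 50 mm) (distance of any of plain_tablet_0, plain_tablet_1 from where it was at the start of the episode above 0.05 m).
It fails at once if a bystander (jar or L-shaped tiles) is shifted 25 mm or knocked over (distance of any of jar_a, l_tile_0, l_tile_1 from where it was at the start of the episode above 0.025 m or angle between any of jar_a, l_tile_0, l_tile_1's own z axis and vertical above 0.6 rad).
It also fails if it takes over 61 s, if anything falls off the work surface, if the arm or the gripper's body presses on something with over 40 N, if the wrist force passes 120 N, or if a joint passes its speed limit or range.

## Working session

There is one attempt and no reset: what is moved stays moved. The work goes in short steps, Python scripts to look and compute and a tool call to move; the robot and the scene stay as the last step left them, time stands still between calls to the robot, and variables do not carry over. Pictures are saved under pics/ and viewed, and the job is handed in when it is done.

Besides the shell and the picture viewer there is one more tool, called by a JSON object that holds its "op" and its "data", one argument or row to a line. carry_out: Moves the arm, as the interface text tells. Its arguments: {"type":"object","properties":{"deltas":{"type":"array"},"squeeze":{"type":"number"}},"required":["deltas"]}

```bash
mkdir -p pics; cat > h.py <<'E'
import numpy as np, cv2
from station import ctrl
from scipy.spatial.transform import Rotation as R
def params(n):
    p=ctrl.camera_params(n); return p
def Rm(a):
    a=np.array(a,float)
    return a if a.shape==(3,3) else (R.from_euler('xyz',a).as_matrix() if a.size==3 else R.from_quat(a).as_matrix())
def ray(n,row,col,p=None):
    p=p or ctrl.camera_params(n); K=np.array(p['mtx'])
    d=np.linalg.inv(K)@[col,row,1.]; return np.array(p['origin']),Rm(p['attitude'])@d
def onz(n,row,col,z,p=None):
    o,d=ray(n,row,col,p); return o+d*(z-o[2])/d[2]
def proj(n,P,p=None):
    p=p or ctrl.camera_params(n); c=Rm(p['attitude']).T@(np.array(P)-p['origin']); u=np.array(p['mtx'])@c; return u[1]/u[2],u[0]/u[2]
def tri(rays):
    A=0;b=0
    for o,d in rays:
        d=d/np.linalg.norm(d);M=np.eye(3)-np.outer(d,d);A=A+M;b=b+M@o
    return np.linalg.solve(A,b)
def snap(n,f):
    im=ctrl.camera(n); cv2.imwrite('pics/'+f,im); return im
E
python3 - <<'E'
from h import *
o=ctrl.get_obs()
for k,v in o.items(): print(k,np.round(v,4))
print(ctrl.grasp_offset)
for n in('scene','top','wrist'):
    p=ctrl.camera_params(n); print(n,p); snap(n,n+'0.png')
print(ctrl.get_obs()['time_s'])
E
```

```text
time_s 0.0
qpos [ 1.1584  0.3005  1.5216 -0.      1.3207 -0.0666]
joint_vel [ 0.0013 -0.001   0.0006 -0.0019 -0.0012  0.0013]
tau [ 1.90000e-03 -5.31806e+01 -3.52737e+01  7.09000e-02  2.43000e-02
 -1.00000e-04]
ee_pos [0.1863 0.5171 0.1653]
eef_rot [-3.1404e+00 -1.0000e-04  2.7958e+00]
force [-0.3662  0.257  -0.3657]
moment [ 0.0362  0.0232 -0.0447]
grip_width 0.0939
0.0188
scene {'mtx': array([[624.79891368,   0.        , 315.82249557],
       [  0.        , 624.79891368, 233.31854826],
       [  0.        ,   0.        ,   1.        ]]), 'origin': array([0.14730126, 0.92101292, 1.17453817]), 'attitude': array([-2.37469981,  0.00707935, -2.74433486])}
top {'mtx': array([[483.44223447,   0.        , 322.79570865],
       [  0.        , 483.44223447, 242.99658604],
       [  0.        ,   0.        ,   1.        ]]), 'origin': array([0.32447634, 0.01683689, 1.12912042]), 'attitude': array([-2.94306922,  0.0040204 , -1.55553758])}
wrist {'mtx': array([[406.09993098,   0.        , 319.22513463],
       [  0.        , 406.09993098, 242.53416194],
       [  0.        ,   0.        ,   1.        ]]), 'origin': array([0.11804165, 0.54199741, 0.38319398]), 'attitude': array([2.88503462e+00, 2.46127750e-04, 1.22574387e+00])}
0.15
```

View pics/scene0.png

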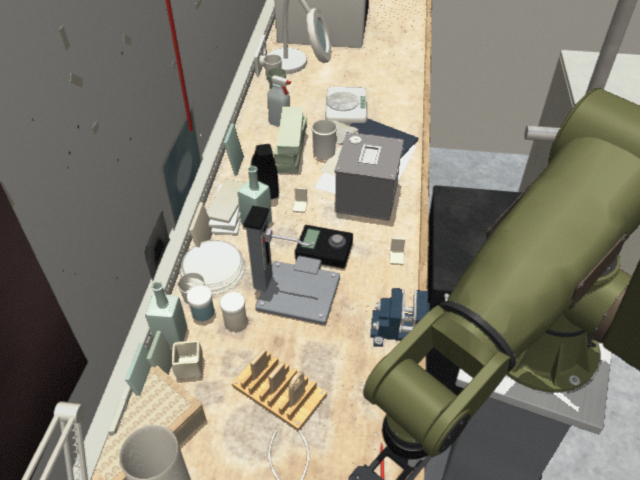

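View pics/top0.png

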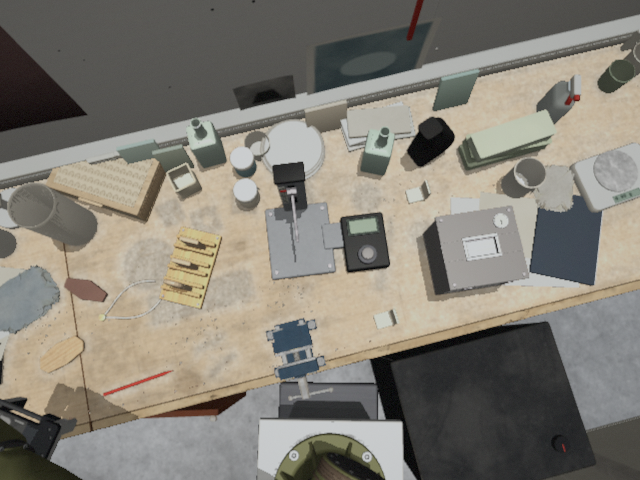

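View pics/wrist0.png

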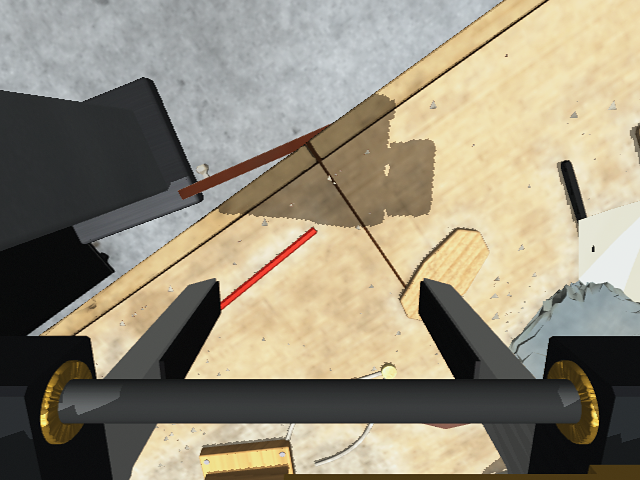

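```bash
python3 - <<'E'
from h import *
H={'loop_tablet':.014,'loop_eye':.088,'plain_tablet_0':.014,'rack':0,'balance':0,'hook_seat':.178,'record_button_top':.04,'dry_box':0,'mouth':.15,'jar_a':0,'l_tile_0':0}
P={n:ctrl.camera_params(n) for n in('scene','top')}
for l,z in H.items():
  for n in('scene','top'):
    for m in ctrl.mark_of(n,l)[:3]:
      r,c=m['position']; print(l,n,round(m['conf'],2),np.round([r,c],1),np.round(onz(n,r,c,z,P[n]),4))
print(ctrl.get_obs()['time_s'])
E
```

```text
loop_tablet scene 0.87 [398.3 296.6] [0.4418 0.3425 0.014 ]
loop_tablet scene 0.25 [154.3 370.6] [ 0.5635 -0.4653  0.014 ]
loop_tablet top 0.72 [286.8 181.3] [0.4406 0.3505 0.014 ]
loop_eye scene 0.61 [382.1 295.3] [0.4397 0.3482 0.088 ]
loop_eye scene 0.48 [242.1 336.3] [ 0.5031 -0.0333  0.088 ]
loop_eye scene 0.43 [205.  302.3] [ 0.6295 -0.1202  0.088 ]
loop_eye top 0.68 [284.9 172.2] [0.4367 0.3483 0.088 ]
plain_tablet_0 scene 0.67 [375.3 261.1] [0.5332 0.322  0.014 ]
plain_tablet_0 scene 0.65 [385.3 276. ] [0.4938 0.3315 0.014 ]
plain_tablet_0 scene 0.62 [292.6 303.7] [0.5388 0.0833 0.014 ]
plain_tablet_0 top 0.74 [267.9 189.2] [0.485  0.3353 0.014 ]
plain_tablet_0 top 0.45 [242.5 196.8] [0.5456 0.3216 0.014 ]
rack scene 0.61 [394.1 277. ] [0.4872 0.3424 0.    ]
rack top 0.87 [266.5 189.4] [0.4904 0.339  0.    ]
balance scene 0.94 [296.8 305.2] [0.5351 0.0835 0.    ]
balance top 0.92 [250.6 303.3] [0.5324 0.0709 0.    ]
hook_seat scene 0.64 [245.5 305.2] [0.5325 0.0809 0.178 ]
hook_seat top 0.68 [232.9 294.8] [0.5357 0.0803 0.178 ]
record_button_top scene 0.56 [238.7 336.2] [ 0.5234 -0.0862  0.04  ]
record_button_top top 0.44 [252.2 365.9] [ 0.5234 -0.0744  0.04  ]
dry_box scene 0.82 [197.6 368.9] [ 0.5104 -0.3015  0.    ]
dry_box top 0.59 [256.2 460.7] [ 0.5244 -0.302   0.    ]
mouth scene 0.79 [154.4 371.4] [ 0.5127 -0.3032  0.15  ]
mouth top 0.69 [247.9 481.2] [ 0.5158 -0.3025  0.15  ]
jar_a top 0.66 [194.6 248.6] [0.669  0.2072 0.    ]
l_tile_0 scene 0.73 [207.8 298.9] [ 0.6727 -0.1908  0.    ]
l_tile_0 scene 0.7 [259.5 394.2] [ 0.376  -0.1102  0.    ]
l_tile_0 scene 0.29 [156.6 372.5] [ 0.5598 -0.4739  0.    ]
l_tile_0 top 0.73 [266.7 187.8] [0.4898 0.3428 0.    ]
l_tile_0 top 0.72 [197.5 416.3] [ 0.6674 -0.2003  0.    ]
l_tile_0 top 0.58 [315.1 381.3] [ 0.3835 -0.113   0.    ]
1.25
```

```bash
python3 - <<'E'
import cv2,numpy as np
t=cv2.imread('pics/top0.png');s=cv2.imread('pics/scene0.png')
def c(im,x0,y0,w,h,k): return cv2.resize(im[y0:y0+h,x0:x0+w],None,fx=k,fy=k,interpolation=cv2.INTER_CUBIC)
cv2.imwrite('pics/c1.png',np.hstack([c(t,150,220,80,100,5),c(s,225,340,80*1,100,5)]))
cv2.imwrite('pics/c2.png',np.hstack([c(t,255,150,145,140,2.7),c(s,240,200,145,140,2.7)]))
cv2.imwrite('pics/c3.png',np.hstack([c(t,415,195,125,110,3.2),c(s,320,125,125,110,3.2)]))
E
```

```text
(no output)
```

View pics/c1.png

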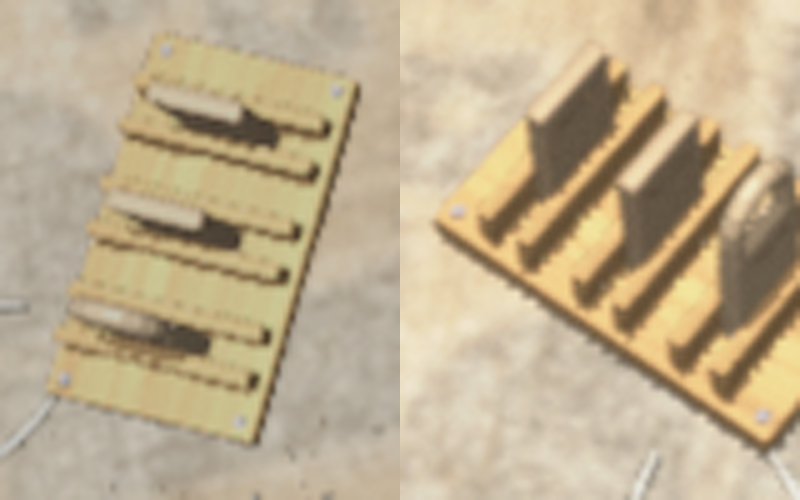

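View pics/c2.png

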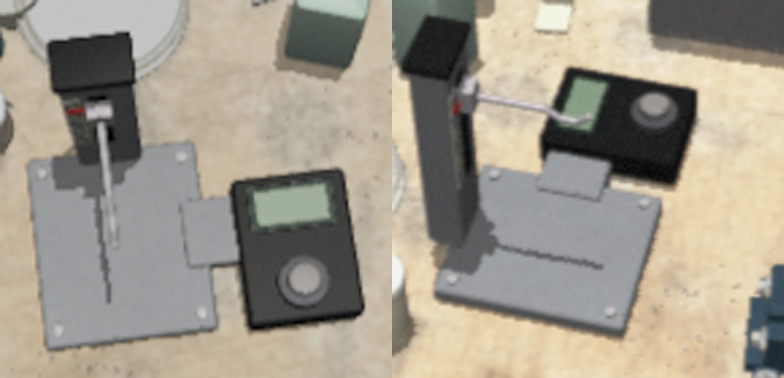

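View pics/c3.png

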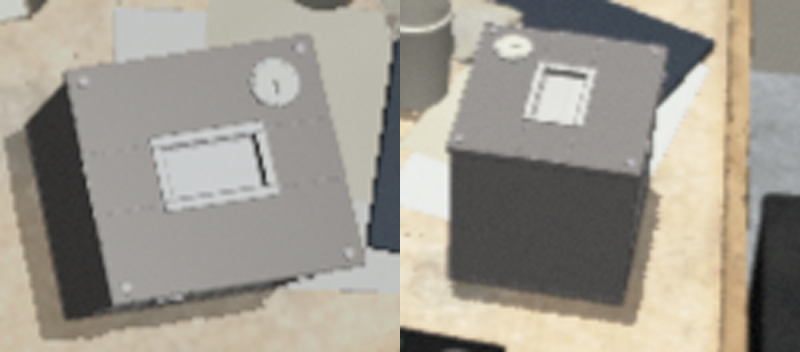

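```bash
python3 - <<'E'
from h import *
P={n:ctrl.camera_params(n) for n in('scene','top')}
def f(n,x0,y0,k,z,pts,name):
    pts=[(x-(400 if n=='scene' and k==5 or n=='scene' and k==3.2 else 392 if n=='scene' else 0),y) for x,y in pts]
    W=np.array([onz(n,y0+(y+.5)/k-.5,x0+(x+.5)/k-.5,z,P[n])[:2] for x,y in pts])
    print(name,n,np.round(W,4).tolist(),'mean',np.round(W.mean(0),4))
    for i in range(len(W)):
        d=W[(i+1)%len(W)]-W[i]; print('   len %.4f ang %.2f'%(np.hypot(*d),np.degrees(np.arctan2(d[1],d[0]))))
f('top',150,220,5,.014,[(357,88),(257,440)],'rackedge')
f('top',150,220,5,.105,[(70,308),(165,330)],'loop')
f('top',150,220,5,.086,[(107,200),(205,224)],'mid')
f('top',150,220,5,.086,[(148,92),(242,115)],'far')
f('top',150,220,5,.036,[(120,130),(318,175)],'slat')
f('top',255,150,2.7,.016,[(30,160),(192,142),(215,328),(48,348)],'bal')
f('scene',240,200,2.7,.016,[(478,163),(660,207),(625,328),(440,295)],'bal')
f('top',255,150,2.7,.178,[(101,118),(115,245)],'rod')
f('top',255,150,2.7,.034,[(233,183),(342,170),(363,315),(250,328)],'console')
f('top',255,150,2.7,.04,[(302,279)],'button')
f('scene',240,200,2.7,.04,[(656,105)],'button')
f('top',415,195,3.2,.150,[(67,72),(310,37),(363,265),(108,310)],'lid')
f('top',415,195,3.2,.152,[(152,140),(263,122),(278,192),(168,210)],'trim')
f('scene',320,125,3.2,.150,[(488,22),(665,47),(640,172),(450,150)],'lid')
f('scene',320,125,3.2,.152,[(540,60),(598,67),(580,127),(525,120)],'trim')
E
```

```text
rackedge top [[0.5592, 0.2652], [0.3936, 0.3018]] mean [0.4764 0.2835]
   len 0.1696 ang 167.56
   len 0.1696 ang -12.44
loop top [[0.4425, 0.3619], [0.4337, 0.3207]] mean [0.4381 0.3413]
   len 0.0421 ang -102.04
   len 0.0421 ang 77.96
mid top [[0.4924, 0.3559], [0.4824, 0.3122]] mean [0.4874 0.334 ]
   len 0.0448 ang -102.88
   len 0.0448 ang 77.12
far top [[0.5409, 0.3415], [0.5312, 0.2992]] mean [0.536  0.3203]
   len 0.0434 ang -103.00
   len 0.0434 ang 77.00
slat top [[0.5332, 0.3686], [0.5135, 0.2759]] mean [0.5233 0.3223]
   len 0.0948 ang -102.02
   len 0.0948 ang 77.98
bal top [[0.6291, 0.1618], [0.6476, 0.0191], [0.482, -0.003], [0.4626, 0.14]] mean [0.5553 0.0795]
   len 0.1440 ang -82.62
   len 0.1671 ang -172.40
   len 0.1443 ang 97.72
   len 0.1679 ang 7.48
bal scene [[0.6526, 0.0211], [0.4794, 0.0065], [0.4585, 0.141], [0.6176, 0.1695]] mean [0.552  0.0845]
   len 0.1739 ang -175.16
   len 0.1362 ang 98.83
   len 0.1616 ang 10.14
   len 0.1524 ang -76.72
rod top [[0.6185, 0.0881], [0.5203, 0.0749]] mean [0.5694 0.0815]
   len 0.0991 ang -172.37
   len 0.0991 ang 7.63
[... 501 characters left out ...]
  len 0.1517 ang -170.76
   len 0.1658 ang 100.78
   len 0.1563 ang 7.77
trim top [[0.5348, -0.2636], [0.5477, -0.3357], [0.5019, -0.3427], [0.4892, -0.2719]] mean [ 0.5184 -0.3035]
   len 0.0733 ang -79.84
   len 0.0463 ang -171.27
   len 0.0720 ang 100.17
   len 0.0463 ang 10.33
lid scene [[0.6054, -0.3707], [0.4572, -0.3943], [0.4281, -0.2359], [0.5742, -0.2044]] mean [ 0.5162 -0.3013]
   len 0.1501 ang -170.96
   len 0.1611 ang 100.38
   len 0.1495 ang 12.18
   len 0.1693 ang -79.39
trim scene [[0.5466, -0.3362], [0.4994, -0.3454], [0.4882, -0.2674], [0.5316, -0.259]] mean [ 0.5164 -0.302 ]
   len 0.0480 ang -168.87
   len 0.0789 ang 98.18
   len 0.0442 ang 10.95
   len 0.0786 ang -79.00
```

```bash
cat >> h.py <<'E'
def go(x,y,z,yawdeg):
    o=ctrl.get_obs(); p=np.array(o['ee_pos']); r=R.from_euler('xyz',o['eef_rot'])
    T=R.from_euler('xyz',[np.pi,0,np.radians(yawdeg)])
    w=(r.inv()*T).as_rotvec(); d=T.inv().apply(np.array([x,y,z])-p)
    print('t',round(o['time_s'],2),'pos',p.round(4),'rpy',np.degrees(o['eef_rot']).round(2),'F',np.round(o['force'],1),'w',round(o['grip_width'],4))
    print('turn units',(w/.08).round(2),' then shift units',(d/.02).round(2))
E
python3 -c "
from h import *
go(.438,.342,.15,167.5)"
```

```text
t 1.25 pos [0.1864 0.5174 0.1658] rpy [-180.      0.    160.19] F [-0.7  0.1  0.2] w 0.0937
turn units [-0.  -0.  -1.6]  then shift units [-14.18  -5.84   0.79]
```

{"op": "carry_out", "data": {
  "deltas": [
    {"wz": -0.8},
    {"wz": -0.8},
    {"x": -1, "y": -0.4},
    {"x": -1, "y": -0.4},
    {"x": -1, "y": -0.4},
    {"x": -1, "y": -0.4},
    {"x": -1, "y": -0.4},
    {"x": -1, "y": -0.4},
    {"x": -1, "y": -0.4},
    {"x": -1, "y": -0.4},
    {"x": -1, "y": -0.4},
    {"x": -1, "y": -0.4}
  ]
}}

```text
invalid input
```

{"op": "carry_out", "data": {
  "deltas": [
    {"x": -0.8, "y": -0.4},
    {"x": -0.6, "y": -0.4},
    {},
    {}
  ]
}}

```text
invalid input
```

```bash
python3 - <<'E'
from h import *
go(.438,.342,.15,167.5)
P=ctrl.camera_params('wrist'); snap('wrist','w1.png')
for l,z in(('loop_eye',.088),('loop_tablet',.014),('plain_tablet_0',.014)):
  for m in ctrl.mark_of('wrist',l)[:3]:
    print(l,m['conf'],m['position'],onz('wrist',*m['position'],z,P).round(4))
for b in ctrl.boxes_of('wrist','loop_tablet')[:2]: print(b)
E
```

```text
t 1.25 pos [0.1864 0.5174 0.1658] rpy [-180.      0.    160.19] F [-0.7  0.1  0.2] w 0.0937
turn units [-0.  -0.  -1.6]  then shift units [-14.18  -5.84   0.79]
```

View pics/w1.png

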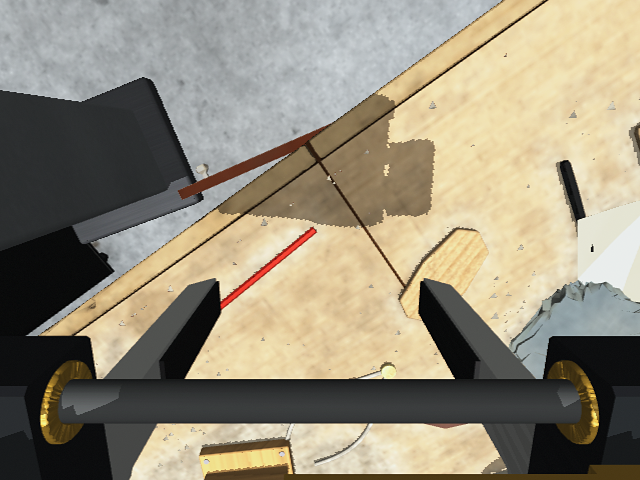

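The first move was refused, and the wrist view is unchanged (still over the bare bench). I'll write out every key in each row.

{"op": "carry_out", "data": {
  "deltas": [
    {"x": 0, "y": 0, "z": 0, "wx": 0, "wy": 0, "wz": -0.8, "jaw": 100},
    {"x": 0, "y": 0, "z": 0, "wx": 0, "wy": 0, "wz": -0.8, "jaw": 100},
    {"x": -1, "y": -0.4, "z": 0, "wx": 0, "wy": 0, "wz": 0, "jaw": 100},
    {"x": -1, "y": -0.4, "z": 0, "wx": 0, "wy": 0, "wz": 0, "jaw": 100},
    {"x": -1, "y": -0.4, "z": 0, "wx": 0, "wy": 0, "wz": 0, "jaw": 100},
    {"x": -1, "y": -0.4, "z": 0, "wx": 0, "wy": 0, "wz": 0, "jaw": 100},
    {"x": -1, "y": -0.4, "z": 0, "wx": 0, "wy": 0, "wz": 0, "jaw": 100},
    {"x": -1, "y": -0.4, "z": 0, "wx": 0, "wy": 0, "wz": 0, "jaw": 100},
    {"x": -1, "y": -0.4, "z": 0, "wx": 0, "wy": 0, "wz": 0, "jaw": 100},
    {"x": -1, "y": -0.4, "z": 0, "wx": 0, "wy": 0, "wz": 0, "jaw": 100},
    {"x": -1, "y": -0.4, "z": 0, "wx": 0, "wy": 0, "wz": 0, "jaw": 100},
    {"x": -1, "y": -0.4, "z": 0, "wx": 0, "wy": 0, "wz": 0, "jaw": 100}
  ]
}}

```text
time_s: 2.5
ee_pos: [0.3652, 0.3954, 0.1659]
eef_rot: [3.141, 0.0, 2.924]
force: [1.2, 0.6, -0.4]
grip_width: 0.094
```

{"op": "carry_out", "data": {
  "deltas": [
    {"x": -1, "y": -0.4, "z": 0, "wx": 0, "wy": 0, "wz": 0, "jaw": 100},
    {"x": -1, "y": -0.4, "z": 0, "wx": 0, "wy": 0, "wz": 0, "jaw": 100},
    {"x": -1, "y": -0.4, "z": 0, "wx": 0, "wy": 0, "wz": 0, "jaw": 100},
    {"x": -0.8, "y": -0.4, "z": 0, "wx": 0, "wy": 0, "wz": 0, "jaw": 100},
    {"x": -0.4, "y": -0.2, "z": 0, "wx": 0, "wy": 0, "wz": 0, "jaw": 100},
    {"x": 0, "y": 0, "z": 0, "wx": 0, "wy": 0, "wz": 0, "jaw": 100},
    {"x": 0, "y": 0, "z": 0, "wx": 0, "wy": 0, "wz": 0, "jaw": 100}
  ]
}}

```text
time_s: 3.08
ee_pos: [0.4384, 0.343, 0.1658]
eef_rot: [-3.142, -0.0, 2.923]
force: [-0.1, -1.3, 1.1]
grip_width: 0.0941
```

```bash
python3 - <<'E'
from h import *
go(.438,.342,.15,167.5)
P=ctrl.camera_params('wrist'); snap('wrist','w2.png')
for l,z in(('loop_eye',.088),('loop_tablet',.014),('plain_tablet_0',.014)):
  for m in ctrl.mark_of('wrist',l)[:3]:
    print(l,m['conf'],m['position'],onz('wrist',*m['position'],z,P).round(4))
for b in ctrl.boxes_of('wrist','loop_tablet')[:2]: print(b)
E
```

```text
t 3.08 pos [0.4384 0.343  0.1658] rpy [-1.8000e+02 -1.0000e-02  1.6749e+02] F [-0.1 -1.3  1.1] w 0.0941
turn units [-0. -0. -0.]  then shift units [ 0.01 -0.05  0.79]
loop_eye 0.86 [236.9, 321.5] [0.4393 0.3446 0.088 ]
loop_tablet 0.68 [219.6, 318.9] [0.4406 0.3423 0.014 ]
plain_tablet_0 0.71 [318.3, 318.0] [0.5376 0.32   0.014 ]
plain_tablet_0 0.63 [267.7, 318.9] [0.4864 0.3322 0.014 ]
{'rect': [291.9, 215.5, 347.7, 254.7], 'conf': 0.78}
```

View pics/w2.png

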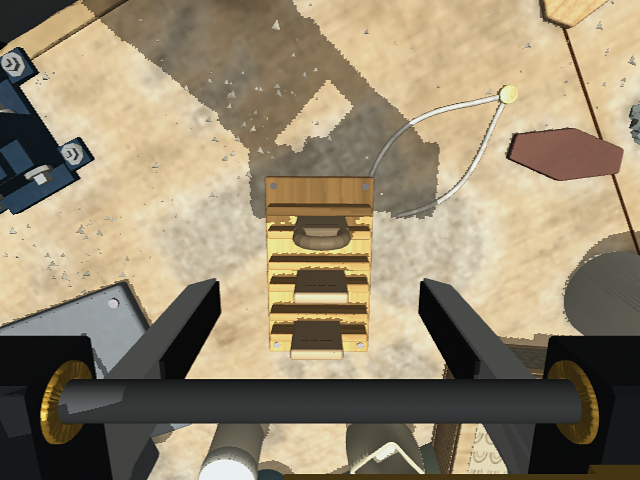

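{"op": "carry_out", "data": {
  "deltas": [
    {"x": 0, "y": 0, "z": 1, "wx": 0, "wy": 0, "wz": 0, "jaw": 100},
    {"x": 0, "y": 0, "z": 1, "wx": 0, "wy": 0, "wz": 0, "jaw": 100},
    {"x": 0, "y": 0, "z": 1, "wx": 0, "wy": 0, "wz": 0, "jaw": 100},
    {"x": 0, "y": 0, "z": 1, "wx": 0, "wy": 0, "wz": 0, "jaw": 100},
    {"x": 0, "y": 0, "z": 1, "wx": 0, "wy": 0, "wz": 0, "jaw": 100},
    {"x": 0, "y": 0, "z": 0.5, "wx": 0, "wy": 0, "wz": 0, "jaw": 80},
    {"x": 0, "y": 0, "z": 0, "wx": 0, "wy": 0, "wz": 0, "jaw": 60},
    {"x": 0, "y": 0, "z": 0, "wx": 0, "wy": 0, "wz": 0, "jaw": 20},
    {"x": 0, "y": 0, "z": 0, "wx": 0, "wy": 0, "wz": 0, "jaw": 20},
    {"x": 0, "y": 0, "z": 0, "wx": 0, "wy": 0, "wz": 0, "jaw": 20},
    {"x": 0, "y": 0, "z": 0, "wx": 0, "wy": 0, "wz": 0, "jaw": 20}
  ],
  "squeeze": 15
}}

```text
time_s: 4.25
ee_pos: [0.439, 0.3431, 0.0568]
eef_rot: [3.14, 0.001, 2.924]
force: [-0.6, 0.4, 0.3]
grip_width: 0.0575
```

```bash
python3 - <<'E'
from h import *
go(.438,.342,.15,167.5)
snap('wrist','w3.png')
E
```

```text
t 4.25 pos [0.439  0.3431 0.0568] rpy [1.7994e+02 6.0000e-02 1.6752e+02] F [-0.6  0.4  0.3] w 0.0575
turn units [0.01 0.01 0.01]  then shift units [ 0.04 -0.07 -4.66]
```

View pics/w3.png

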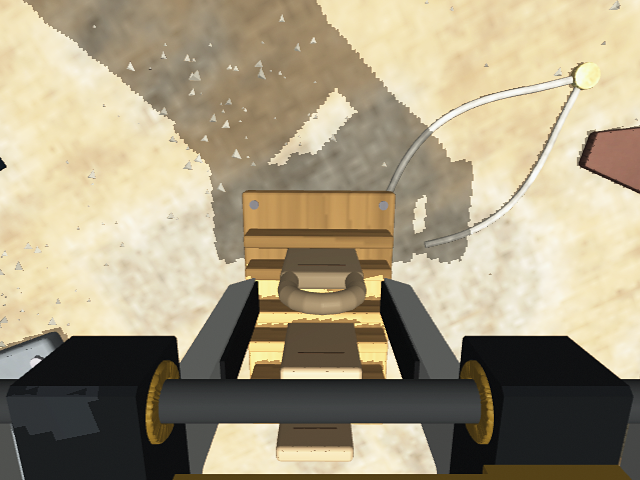

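The tablet is centred between the still-closing fingers (loop at about 322,290); close fully.

{"op": "carry_out", "data": {
  "deltas": [
    {"x": 0, "y": 0, "z": 0, "wx": 0, "wy": 0, "wz": 0, "jaw": 20},
    {"x": 0, "y": 0, "z": 0, "wx": 0, "wy": 0, "wz": 0, "jaw": 20},
    {"x": 0, "y": 0, "z": 0, "wx": 0, "wy": 0, "wz": 0, "jaw": 20},
    {"x": 0, "y": 0, "z": 0, "wx": 0, "wy": 0, "wz": 0, "jaw": 20},
    {"x": 0, "y": 0, "z": 0, "wx": 0, "wy": 0, "wz": 0, "jaw": 20}
  ]
}}

```text
time_s: 4.72
ee_pos: [0.4388, 0.3428, 0.056]
eef_rot: [3.142, 0.0, 2.924]
force: [-0.9, -0.5, 2.8]
grip_width: 0.0395
```

```bash
python3 - <<'E'
from h import *
go(.438,.342,.15,167.5)
snap('wrist','w4.png')
go(.438,.342,.15,167.5)
E
```

```text
t 4.72 pos [0.4388 0.3428 0.056 ] rpy [1.8000e+02 1.0000e-02 1.6752e+02] F [-0.9 -0.5  2.8] w 0.0395
turn units [0. 0. 0.]  then shift units [ 0.03 -0.05 -4.7 ]
t 4.77 pos [0.4387 0.3428 0.056 ] rpy [1.8000e+02 1.0000e-02 1.6752e+02] F [-1.1 -0.3  3.5] w 0.0393
turn units [0. 0. 0.]  then shift units [ 0.03 -0.05 -4.7 ]
```

View pics/w4.png

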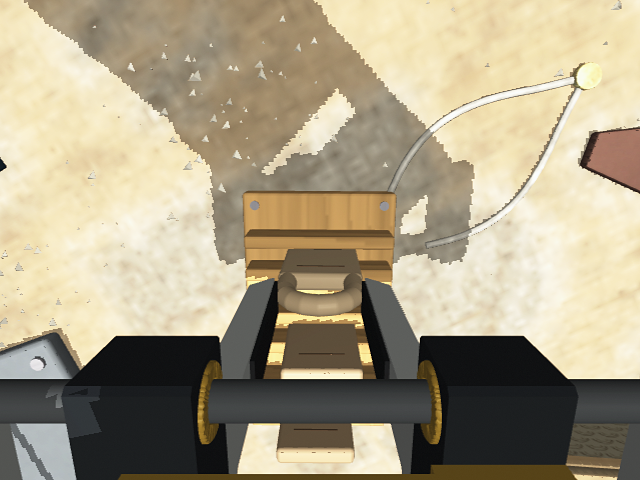

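{"op": "carry_out", "data": {
  "deltas": [
    {"x": 0, "y": 0, "z": -0.2, "wx": 0, "wy": 0, "wz": 0, "jaw": 10},
    {"x": 0, "y": 0, "z": -0.5, "wx": 0, "wy": 0, "wz": 0, "jaw": 10},
    {"x": 0, "y": 0, "z": -0.8, "wx": 0, "wy": 0, "wz": 0, "jaw": 10},
    {"x": 0, "y": 0, "z": -1, "wx": 0, "wy": 0, "wz": 0, "jaw": 10},
    {"x": 0, "y": 0, "z": -1, "wx": 0, "wy": 0, "wz": 0, "jaw": 10},
    {"x": 0, "y": 0, "z": -0.8, "wx": 0, "wy": 0, "wz": 0, "jaw": 10},
    {"x": 0, "y": 0, "z": -0.4, "wx": 0, "wy": 0, "wz": 0, "jaw": 10}
  ],
  "squeeze": 20
}}

```text
time_s: 5.35
ee_pos: [0.4392, 0.3433, 0.1527]
eef_rot: [3.139, 0.002, 2.924]
force: [0.5, 0.3, -0.1]
grip_width: 0.0392
```

```bash
python3 - <<'E'
from h import *
go(.475,.071,.151,187.5)
snap('wrist','w5.png')
E
```

```text
t 5.35 pos [0.4392 0.3433 0.1527] rpy [1.7986e+02 1.2000e-01 1.6752e+02] F [ 0.5  0.3 -0.1] w 0.0392
turn units [ 0.02  0.03 -4.36]  then shift units [  0.   -13.73   0.09]
```

View pics/w5.png

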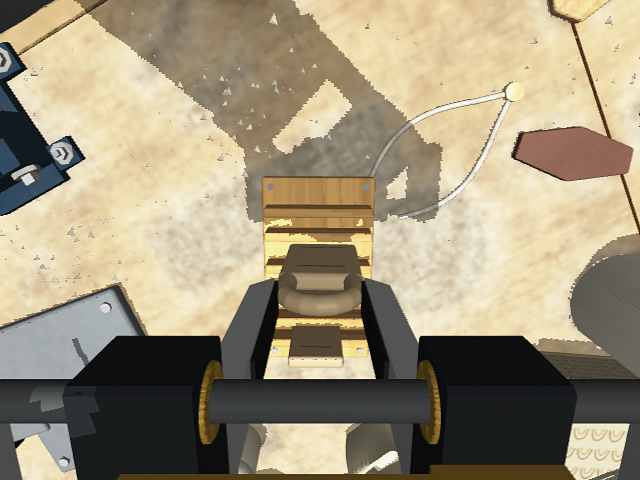

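{"op": "carry_out", "data": {
  "deltas": [
    {"x": 0, "y": 0, "z": 0, "wx": 0, "wy": 0, "wz": -0.9, "jaw": 10},
    {"x": 0, "y": 0, "z": 0, "wx": 0, "wy": 0, "wz": -0.9, "jaw": 10},
    {"x": 0, "y": 0, "z": 0, "wx": 0, "wy": 0, "wz": -0.9, "jaw": 10},
    {"x": 0, "y": 0, "z": 0, "wx": 0, "wy": 0, "wz": -0.9, "jaw": 10},
    {"x": 0, "y": 0, "z": 0, "wx": 0, "wy": 0, "wz": -0.76, "jaw": 10},
    {"x": 0, "y": -1, "z": 0, "wx": 0, "wy": 0, "wz": 0, "jaw": 10},
    {"x": 0, "y": -1, "z": 0, "wx": 0, "wy": 0, "wz": 0, "jaw": 10},
    {"x": 0, "y": -1, "z": 0, "wx": 0, "wy": 0, "wz": 0, "jaw": 10},
    {"x": 0, "y": -1, "z": 0, "wx": 0, "wy": 0, "wz": 0, "jaw": 10},
    {"x": 0, "y": -1, "z": 0, "wx": 0, "wy": 0, "wz": 0, "jaw": 10},
    {"x": 0, "y": -1, "z": 0, "wx": 0, "wy": 0, "wz": 0, "jaw": 10},
    {"x": 0, "y": -1, "z": 0, "wx": 0, "wy": 0, "wz": 0, "jaw": 10}
  ]
}}

```text
time_s: 6.4
ee_pos: [0.4566, 0.203, 0.1492]
eef_rot: [-3.141, -0.001, -3.01]
force: [-0.2, 0.2, -0.9]
grip_width: 0.0391
```

{"op": "carry_out", "data": {
  "deltas": [
    {"x": 0, "y": -1, "z": 0, "wx": 0, "wy": 0, "wz": 0, "jaw": 10},
    {"x": 0, "y": -1, "z": 0, "wx": 0, "wy": 0, "wz": 0, "jaw": 10},
    {"x": 0, "y": -1, "z": 0, "wx": 0, "wy": 0, "wz": 0, "jaw": 10},
    {"x": 0, "y": -1, "z": 0, "wx": 0, "wy": 0, "wz": 0, "jaw": 10},
    {"x": 0, "y": -1, "z": 0, "wx": 0, "wy": 0, "wz": 0, "jaw": 10},
    {"x": 0, "y": -0.8, "z": 0, "wx": 0, "wy": 0, "wz": 0, "jaw": 10},
    {"x": 0, "y": -0.6, "z": 0, "wx": 0, "wy": 0, "wz": 0, "jaw": 10},
    {"x": 0, "y": -0.3, "z": 0, "wx": 0, "wy": 0, "wz": 0, "jaw": 10},
    {"x": 0, "y": 0, "z": 0, "wx": 0, "wy": 0, "wz": 0, "jaw": 10},
    {"x": 0, "y": 0, "z": 0, "wx": 0, "wy": 0, "wz": 0, "jaw": 10}
  ]
}}

```text
time_s: 7.23
ee_pos: [0.4743, 0.0714, 0.1496]
eef_rot: [3.141, -0.001, -3.011]
force: [0.4, -0.1, -0.8]
grip_width: 0.0393
```

```bash
python3 - <<'E'
from h import *
go(.475,.071,.151,187.5)
snap('wrist','w6.png');snap('scene','s6.png');snap('top','t6.png')
t=cv2.imread('pics/top0.png');t=cv2.imread('pics/t6.png');s=cv2.imread('pics/s6.png')
def c(im,x0,y0,w,h,k): return cv2.resize(im[y0:y0+h,x0:x0+w],None,fx=k,fy=k,interpolation=cv2.INTER_CUBIC)
cv2.imwrite('pics/c6.png',np.hstack([c(t,255,180,100,100,4),c(s,260,200,100,100,4)]))
P=ctrl.camera_params('wrist')
for n in ('wrist','scene','top'):
  Q=ctrl.camera_params(n)
  for l,z in(('loop_eye',.183),('hook_seat',.178),('record_button_top',.042)):
    for m in ctrl.mark_of(n,l)[:2]: print(n,l,round(m['conf'],2),np.round(m['position'],1),onz(n,*m['position'],z,Q).round(4))
print(ctrl.get_obs()['time_s'])
E
```

```text
t 7.23 pos [0.4743 0.0714 0.1496] rpy [ 1.7999e+02 -3.0000e-02 -1.7252e+02] F [ 0.4 -0.1 -0.8] w 0.0393
turn units [ 0.   -0.01 -0.  ]  then shift units [-0.03 -0.02 -0.07]
wrist loop_eye 0.79 [290.  318.3] [0.4739 0.071  0.183 ]
wrist record_button_top 0.72 [260.6 129.8] [ 0.5235 -0.082   0.042 ]
scene loop_eye 0.63 [249.8 332.9] [0.4705 0.074  0.183 ]
scene loop_eye 0.47 [371.4 258. ] [0.4858 0.4042 0.183 ]
scene hook_seat 0.62 [246.6 305.6] [0.5304 0.0836 0.178 ]
scene hook_seat 0.18 [373.7 259. ] [0.4837 0.4052 0.178 ]
top loop_eye 0.36 [263.5 298.4] [0.4726 0.0712 0.183 ]
top record_button_top 0.68 [251.3 367.5] [ 0.5252 -0.0779  0.042 ]
7.8333
```

View pics/w6.png

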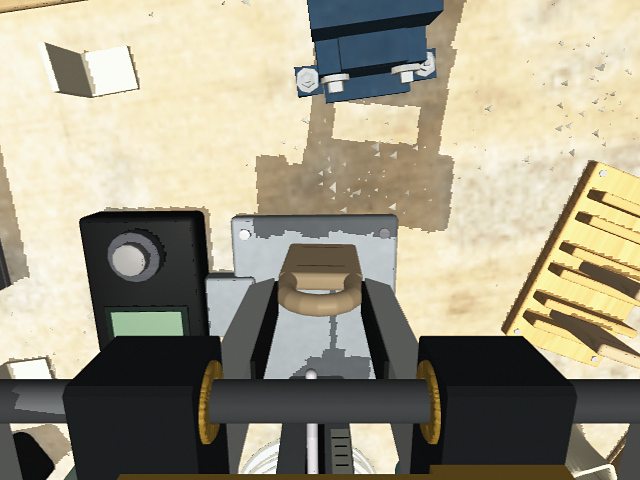

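View pics/c6.png

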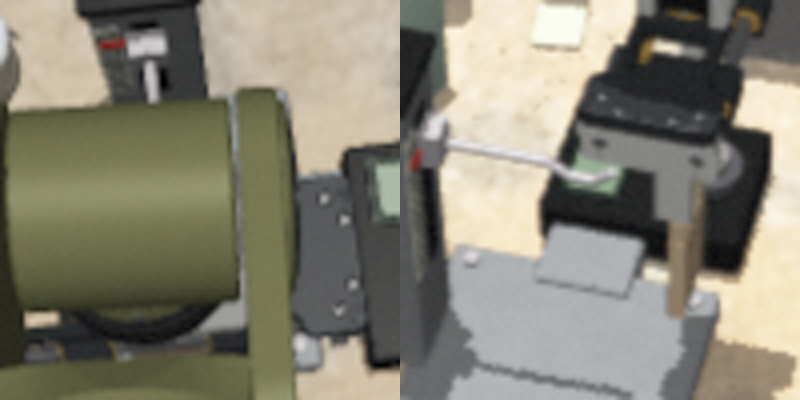

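```bash
python3 - <<'E'
from h import *
c,s=np.cos(np.radians(7.5)),np.sin(np.radians(7.5)); u=np.array([c,s]);v=np.array([-s,c])
T=np.array([.4743,.0714])
for r,cc in((371,311.5),(376,312),(440,313),(465,313.5)):
  p=onz('wrist',r,cc,.186)[:2]; print(p.round(4),'fwd %.4f lat %.4f'%((p-T)@u,(p-T)@v))
for S in ((.5345,.079),(.5304,.0836),(.5357,.0803)):
  print((np.array(S)-T)@u,(np.array(S)-T)@v)
w=cv2.imread('pics/w6.png'); cv2.imwrite('pics/c7.png',cv2.resize(w[230:480,240:400],None,fx=3,fy=2.4*1,interpolation=cv2.INTER_CUBIC))
E
```

```text
[0.5166 0.0726] fwd 0.0421 lat -0.0043
[0.5194 0.0732] fwd 0.0450 lat -0.0041
[0.5574 0.0786] fwd 0.0834 lat -0.0037
[0.5733 0.0809] fwd 0.0994 lat -0.0035
0.06067697971557575 -0.00032269582520614675
0.05721247626815537 0.004773107925215585
0.062036397599110366 0.0008095510639157434
```

View pics/c7.png

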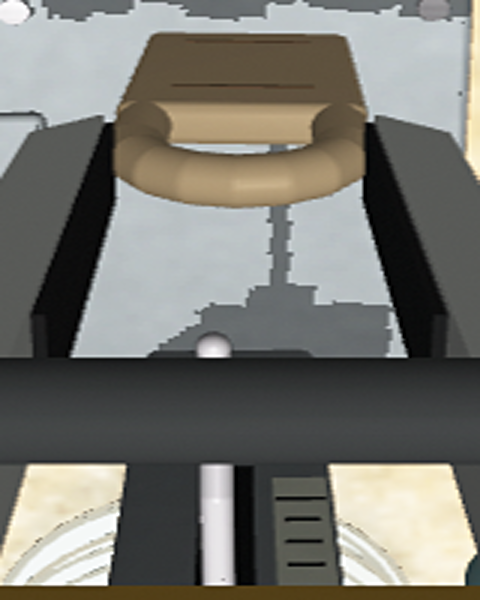

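```bash
python3 - <<'E'
from h import *
a=ray('wrist',373,311.7);b=ray('scene',243,314)
p=tri([a,b]);print(p,proj('scene',p),proj('wrist',p))
# loop top: scene
a=ray('wrist',290,318.3);b=ray('scene',249.8,332.9);p=tri([a,b]);print('eye',p,proj('scene',p))
go(0.4743,.0714,.15,187.5)
E
```

```text
[0.51590498 0.07308857 0.1864377 ] (np.float64(242.54407963679859), np.float64(313.5833373263869)) (np.float64(370.3768901288306), np.float64(312.62585795256626))
eye [0.47338737 0.07068268 0.1798975 ] (np.float64(249.3441470857067), np.float64(332.20343906614795))
t 7.83 pos [0.4744 0.0712 0.1498] rpy [-180.     -0.   -172.49] F [ 0.9 -0.4 -1.8] w 0.0389
turn units [-0. -0.  0.]  then shift units [ 0.01  0.01 -0.01]
```

{"op": "carry_out", "data": {
  "deltas": [
    {"x": 0, "y": -0.18, "z": 0, "wx": 0, "wy": 0, "wz": 0, "jaw": 10},
    {"x": -0.5, "y": 0, "z": 0, "wx": 0, "wy": 0, "wz": 0, "jaw": 10},
    {"x": -0.5, "y": 0, "z": 0, "wx": 0, "wy": 0, "wz": 0, "jaw": 10},
    {"x": -0.5, "y": 0, "z": 0, "wx": 0, "wy": 0, "wz": 0, "jaw": 10},
    {"x": -0.4, "y": 0, "z": 0, "wx": 0, "wy": 0, "wz": 0, "jaw": 10},
    {"x": -0.3, "y": 0, "z": 0, "wx": 0, "wy": 0, "wz": 0, "jaw": 10},
    {"x": -0.2, "y": 0, "z": 0, "wx": 0, "wy": 0, "wz": 0, "jaw": 10},
    {"x": 0, "y": 0, "z": 0, "wx": 0, "wy": 0, "wz": 0, "jaw": 10}
  ]
}}

```text
time_s: 8.5
ee_pos: [0.5228, 0.0738, 0.1497]
eef_rot: [3.142, -0.0, -3.011]
force: [0.3, -0.2, -0.5]
grip_width: 0.0388
```

```bash
python3 - <<'E'
from h import *
w=snap('wrist','w8.png');s=snap('scene','s8.png')
go(.4743+.061*.991+.0035*.13,.0714+.061*.1305-.0035,.15,187.5)
cv2.imwrite('pics/c8.png',np.hstack([cv2.resize(w[230:430,240:400],(480,600),interpolation=2),cv2.resize(s[210:290,270:350],(320,600*320//600),interpolation=2).repeat(1,0) if 0 else cv2.copyMakeBorder(cv2.resize(s[210:290,270:350],(320,320),interpolation=2),0,280,0,0,0)]))
E
```

```text
t 8.6 pos [0.5223 0.0738 0.1497] rpy [ 1.800e+02 -2.000e-02 -1.725e+02] F [-0.4 -0.5 -1.1] w 0.0393
turn units [ 0. -0.  0.]  then shift units [-0.65  0.02 -0.01]
```

View pics/c8.png

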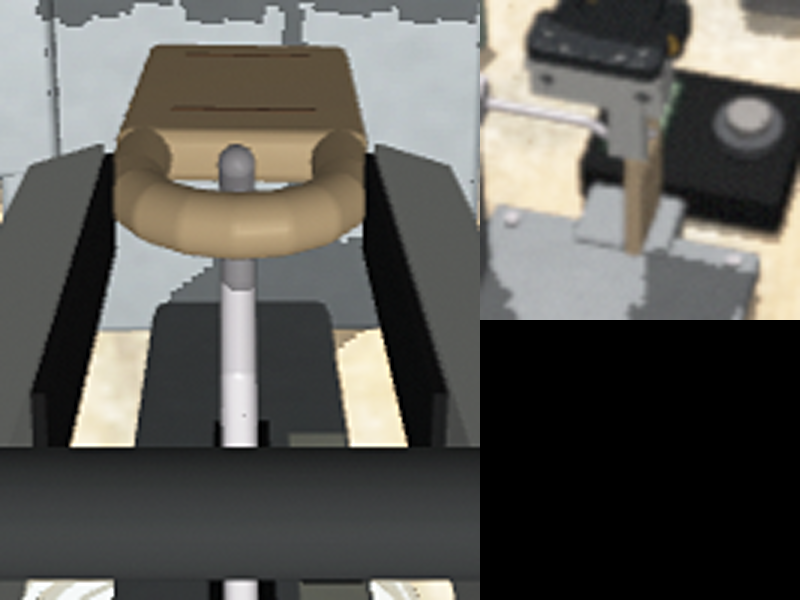

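{"op": "carry_out", "data": {
  "deltas": [
    {"x": -0.4, "y": 0, "z": 0, "wx": 0, "wy": 0, "wz": 0, "jaw": 10},
    {"x": -0.2, "y": 0, "z": 0, "wx": 0, "wy": 0, "wz": 0, "jaw": 10},
    {"x": 0, "y": 0, "z": 0.3, "wx": 0, "wy": 0, "wz": 0, "jaw": 10},
    {"x": 0, "y": 0, "z": 0.3, "wx": 0, "wy": 0, "wz": 0, "jaw": 10},
    {"x": 0, "y": 0, "z": 0.3, "wx": 0, "wy": 0, "wz": 0, "jaw": 10},
    {"x": 0, "y": 0, "z": 0.2, "wx": 0, "wy": 0, "wz": 0, "jaw": 10},
    {"x": 0, "y": 0, "z": 0.2, "wx": 0, "wy": 0, "wz": 0, "jaw": 10},
    {"x": 0, "y": 0, "z": 0.1, "wx": 0, "wy": 0, "wz": 0, "jaw": 10},
    {"x": 0, "y": 0, "z": 0, "wx": 0, "wy": 0, "wz": 0, "jaw": 10}
  ]
}}

```text
time_s: 9.35
ee_pos: [0.5341, 0.0754, 0.1214]
eef_rot: [3.142, -0.001, -3.011]
force: [-1.5, -0.3, -0.1]
grip_width: 0.039
```

```bash
python3 - <<'E'
from h import *
w=snap('wrist','w9.png');s=snap('scene','s9.png')
go(.535,.0765,.122,187.5)
cv2.imwrite('pics/c9.png',np.hstack([cv2.resize(w[230:430,240:400],(480,600),interpolation=2),cv2.copyMakeBorder(cv2.resize(s[210:290,250:330],(320,320),interpolation=2),0,280,0,0,0)]))
E
```

```text
t 9.45 pos [0.5344 0.0754 0.122 ] rpy [-180.      0.   -172.49] F [-0.2 -0.1  0.4] w 0.0391
turn units [-0.  0.  0.]  then shift units [-0.04  0.05 -0.  ]
```

View pics/c9.png

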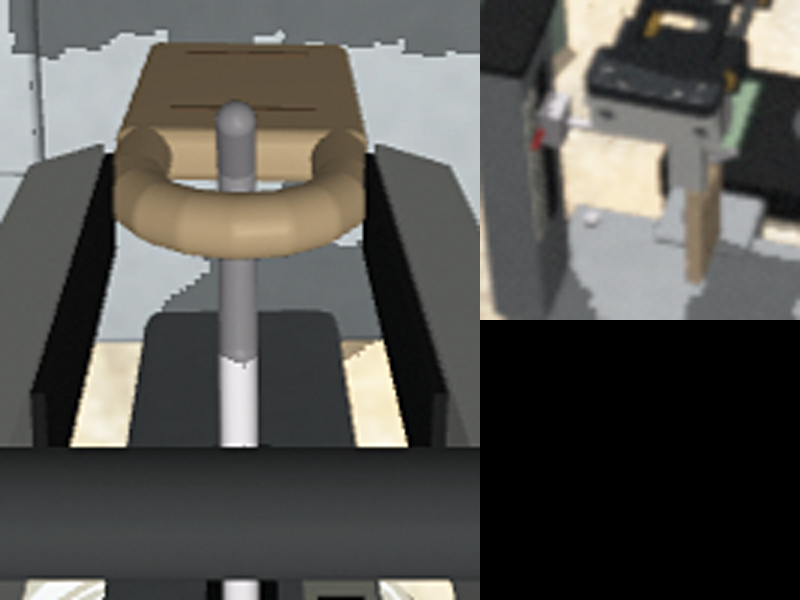

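The rod is through the eye, with the loop pressed onto the seat. Opening the fingers.

{"op": "carry_out", "data": {
  "deltas": [
    {"x": 0, "y": 0, "z": 0, "wx": 0, "wy": 0, "wz": 0, "jaw": 90},
    {"x": 0, "y": 0, "z": 0, "wx": 0, "wy": 0, "wz": 0, "jaw": 90},
    {"x": 0, "y": 0, "z": 0, "wx": 0, "wy": 0, "wz": 0, "jaw": 90},
    {"x": 0, "y": 0, "z": 0, "wx": 0, "wy": 0, "wz": 0, "jaw": 90},
    {"x": 0, "y": 0, "z": 0, "wx": 0, "wy": 0, "wz": 0, "jaw": 90},
    {"x": 0, "y": 0, "z": 0, "wx": 0, "wy": 0, "wz": 0, "jaw": 90},
    {"x": 0, "y": 0, "z": 0, "wx": 0, "wy": 0, "wz": 0, "jaw": 90}
  ]
}}

```text
time_s: 10.03
ee_pos: [0.5344, 0.0754, 0.1219]
eef_rot: [3.142, 0.0, -3.011]
force: [-0.5, 0.3, -0.2]
grip_width: 0.0823
```

```bash
python3 - <<'E'
from h import *
w=snap('wrist','w10.png');s=snap('scene','s10.png')
go(.5344,.0754,.25,187.5)
cv2.imwrite('pics/c10.png',np.hstack([cv2.resize(w[230:430,240:400],(480,600),interpolation=2),cv2.copyMakeBorder(cv2.resize(s[210:290,250:330],(320,320),interpolation=2),0,280,0,0,0)]))
E
```

```text
t 10.13 pos [0.5344 0.0754 0.1219] rpy [ 180.     0.  -172.5] F [-0.3  0.3 -0.6] w 0.0843
turn units [0. 0. 0.]  then shift units [ 0.   -0.   -6.41]
```

View pics/c10.png

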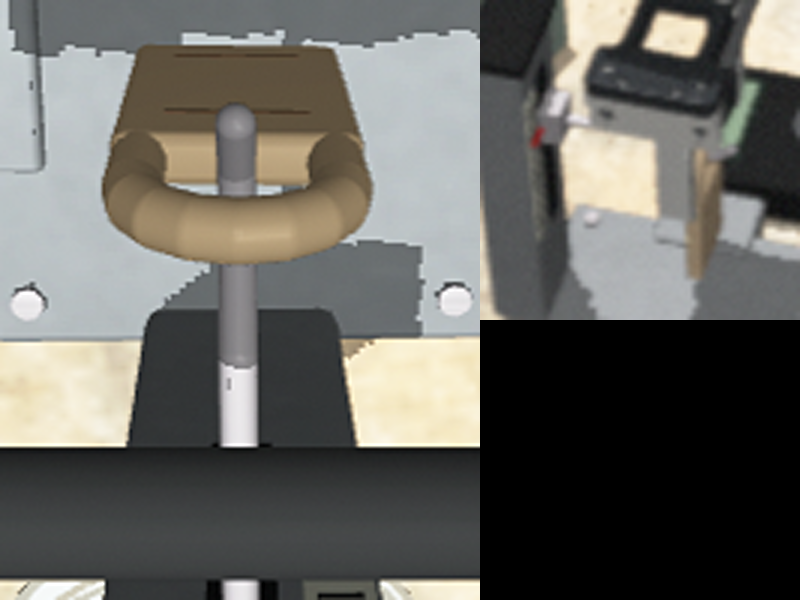

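{"op": "carry_out", "data": {
  "deltas": [
    {"x": 0, "y": 0, "z": -0.5, "wx": 0, "wy": 0, "wz": 0, "jaw": 95},
    {"x": 0, "y": 0, "z": -1, "wx": 0, "wy": 0, "wz": 0, "jaw": 95},
    {"x": 0, "y": 0, "z": -1, "wx": 0, "wy": 0, "wz": 0, "jaw": 95},
    {"x": 0, "y": 0, "z": -1, "wx": 0, "wy": 0, "wz": 0, "jaw": 95},
    {"x": 0, "y": 0, "z": -1, "wx": 0, "wy": 0, "wz": 0, "jaw": 95},
    {"x": 0, "y": 0, "z": -1, "wx": 0, "wy": 0, "wz": 0, "jaw": 95},
    {"x": 0, "y": 0, "z": -0.6, "wx": 0, "wy": 0, "wz": 0, "jaw": 95},
    {"x": 0, "y": 0, "z": 0, "wx": 0, "wy": 0, "wz": 0, "jaw": 95},
    {"x": 0, "y": 0, "z": 0, "wx": 0, "wy": 0, "wz": 0, "jaw": 95}
  ]
}}

```text
time_s: 10.88
ee_pos: [0.5345, 0.0755, 0.2443]
eef_rot: [-3.142, 0.001, -3.011]
force: [0.3, 1.4, -1.2]
grip_width: 0.0894
```

```bash
python3 - <<'E'
from h import *
w=snap('wrist','w11.png')
for m in ctrl.mark_of('wrist','record_button_top')[:2]: print(m,onz('wrist',*m['position'],.042).round(4))
go(.524,-.080,.24,187.5)
E
```

```text
{'position': [171.4, 166.8], 'conf': 0.73} [ 0.5168 -0.0837  0.042 ]
t 10.98 pos [0.534  0.0754 0.2429] rpy [ 1.8000e+02 -8.0000e-02 -1.7249e+02] F [-0.6 -0.7  0.1] w 0.0887
turn units [ 0.   -0.02  0.  ]  then shift units [ 1.51 -7.64  0.15]
```

View pics/w11.png

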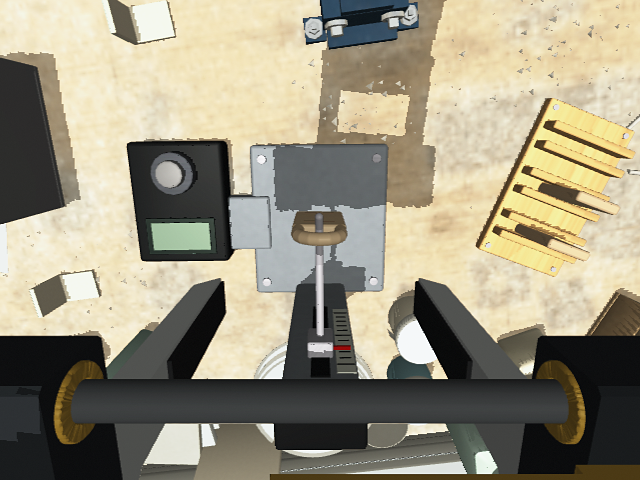

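```bash
python3 - <<'E'
from h import *
o=ctrl.get_obs();p=ctrl.camera_params('wrist')
q=dict(p);q['origin']=np.array(p['origin'])+np.array([.4743,.0714,.1496])-o['ee_pos']
a=ray('wrist',172.5,172,p)
for b in (ray('wrist',260,128.5,q),):
  P=tri([a,b]);print(P,proj('wrist',P,p),proj('wrist',P,q))
print(onz('wrist',172.5,172,.042,p),onz('wrist',260,128.5,.042,q))
P=tri([a,ray('scene',200+105.5/2.7-.5,240+(656-392+.5)/2.7-.5),ray('top',252,366.5)]);print(P)
E
```

```text
[ 0.51331347 -0.07048132  0.06852731] (np.float64(171.892983169689), np.float64(170.77158024276503)) (np.float64(260.6264601374144), np.float64(130.0869573483767))
[ 0.51721625 -0.07840811  0.042     ] [ 0.52276436 -0.08351496  0.042     ]
[ 0.51743833 -0.07438593  0.05508645]
```

```bash
python3 -c "
from h import *
go(.5185,-.078,.1,187.5)"
```

```text
t 10.98 pos [0.534  0.0754 0.2429] rpy [ 1.8000e+02 -8.0000e-02 -1.7249e+02] F [-0.6 -0.7  0.1] w 0.0887
turn units [ 0.   -0.02  0.  ]  then shift units [ 1.77 -7.5   7.15]
```

{"op": "carry_out", "data": {
  "deltas": [
    {"x": 0.2, "y": -1, "z": 0, "wx": 0, "wy": 0, "wz": 0, "jaw": 0},
    {"x": 0.2, "y": -1, "z": 0, "wx": 0, "wy": 0, "wz": 0, "jaw": 0},
    {"x": 0.2, "y": -1, "z": 0, "wx": 0, "wy": 0, "wz": 0, "jaw": 0},
    {"x": 0.2, "y": -1, "z": 0, "wx": 0, "wy": 0, "wz": 0, "jaw": 0},
    {"x": 0.2, "y": -1, "z": 0, "wx": 0, "wy": 0, "wz": 0, "jaw": 0},
    {"x": 0.2, "y": -1, "z": 0, "wx": 0, "wy": 0, "wz": 0, "jaw": 0},
    {"x": 0.2, "y": -1, "z": 0.5, "wx": 0, "wy": 0, "wz": 0, "jaw": 0},
    {"x": 0.3, "y": -0.5, "z": 1, "wx": 0, "wy": 0, "wz": 0, "jaw": 0},
    {"x": 0.1, "y": 0, "z": 1, "wx": 0, "wy": 0, "wz": 0, "jaw": 0},
    {"x": 0, "y": 0, "z": 1, "wx": 0, "wy": 0, "wz": 0, "jaw": 0},
    {"x": 0, "y": 0, "z": 1, "wx": 0, "wy": 0, "wz": 0, "jaw": 0},
    {"x": 0, "y": 0, "z": 1, "wx": 0, "wy": 0, "wz": 0, "jaw": 0}
  ]
}}

```text
time_s: 11.98
ee_pos: [0.5176, -0.078, 0.132]
eef_rot: [3.141, -0.002, -3.011]
force: [-0.3, -1.0, -0.6]
grip_width: 0.0124
```

{"op": "carry_out", "data": {
  "deltas": [
    {"x": 0, "y": 0, "z": 0.8, "wx": 0, "wy": 0, "wz": 0, "jaw": 0},
    {"x": 0, "y": 0, "z": 0.4, "wx": 0, "wy": 0, "wz": 0, "jaw": 0},
    {"x": 0, "y": 0, "z": 0, "wx": 0, "wy": 0, "wz": 0, "jaw": 0},
    {"x": 0, "y": 0, "z": 0, "wx": 0, "wy": 0, "wz": 0, "jaw": 0}
  ]
}}

```text
time_s: 12.32
ee_pos: [0.5182, -0.078, 0.1099]
eef_rot: [3.141, -0.001, -3.011]
force: [0.1, 0.5, 0.8]
grip_width: 0.0005
```

```bash
python3 - <<'E'
from h import *
w=snap('wrist','w12.png')
go(.5185,-.078,.05,187.5)
s=snap('scene','s12.png')
cv2.imwrite('pics/c12.png',np.hstack([w,cv2.resize(s[200:300,240:367],(160*4//4,480)) if 0 else cv2.copyMakeBorder(cv2.resize(s[190:270,280:360],(160,160)),0,320,0,0,0)]))
E
```

```text
t 12.37 pos [ 0.5186 -0.078   0.1105] rpy [-1.7999e+02  4.0000e-02 -1.7249e+02] F [0.  0.5 0.9] w 0.0005
turn units [-0.    0.01  0.  ]  then shift units [0.   0.   3.03]
```

View pics/c12.png

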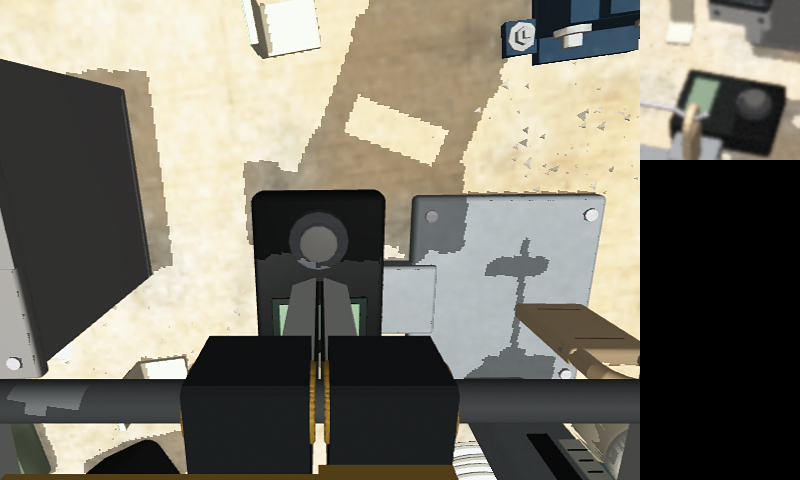

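```bash
python3 - <<'E'
from h import *
o=ctrl.get_obs()
for z in(.034,.04,.045,.05,.055,.11): print(z,onz('wrist',243.5,318.5,z).round(4), proj('wrist',np.r_[o['ee_pos'][:2],z]))
# circle radius check: image px width of cap
p=onz('wrist',243.5,300,.045);q=onz('wrist',243.5,337.5,.045);print(np.linalg.norm(p-q))
E
```

```text
0.034 [ 0.5243 -0.0781  0.034 ] (np.float64(236.42098913956275), np.float64(319.5412198037395))
0.04 [ 0.5227 -0.0783  0.04  ] (np.float64(238.39215219631052), np.float64(319.5485728012898))
0.045 [ 0.5214 -0.0785  0.045 ] (np.float64(240.09445724600002), np.float64(319.55492288218113))
0.05 [ 0.5201 -0.0787  0.05  ] (np.float64(241.8539212259674), np.float64(319.5614861821021))
0.055 [ 0.5187 -0.0788  0.055 ] (np.float64(243.6734721639676), np.float64(319.56827362342716))
0.11 [ 0.5042 -0.0807  0.11  ] (np.float64(268.7381732737875), np.float64(319.6617720710715))
0.0270960109482977
```

{"op": "carry_out", "data": {
  "deltas": [
    {"x": -0.1, "y": 0, "z": 0.8, "wx": 0, "wy": 0, "wz": 0, "jaw": 0},
    {"x": 0, "y": 0, "z": 0.8, "wx": 0, "wy": 0, "wz": 0, "jaw": 0},
    {"x": 0, "y": 0, "z": 0.6, "wx": 0, "wy": 0, "wz": 0, "jaw": 0},
    {"x": 0, "y": 0, "z": 0.4, "wx": 0, "wy": 0, "wz": 0, "jaw": 0},
    {"x": 0, "y": 0, "z": 0.2, "wx": 0, "wy": 0, "wz": 0, "jaw": 0},
    {"x": 0, "y": 0, "z": 0.1, "wx": 0, "wy": 0, "wz": 0, "jaw": 0},
    {"x": 0, "y": 0, "z": 0.1, "wx": 0, "wy": 0, "wz": 0, "jaw": 0},
    {"x": 0, "y": 0, "z": 0, "wx": 0, "wy": 0, "wz": 0, "jaw": 0}
  ]
}}

```text
time_s: 13.08
ee_pos: [0.5205, -0.0778, 0.0502]
eef_rot: [-3.141, 0.001, -3.011]
force: [-0.7, -0.2, -0.1]
grip_width: 0.0006
```

{"op": "carry_out", "data": {
  "deltas": [
    {"x": 0, "y": 0, "z": 0.1, "wx": 0, "wy": 0, "wz": 0, "jaw": 0},
    {"x": 0, "y": 0, "z": 0.1, "wx": 0, "wy": 0, "wz": 0, "jaw": 0},
    {"x": 0, "y": 0, "z": 0, "wx": 0, "wy": 0, "wz": 0, "jaw": 0},
    {"x": 0, "y": 0, "z": 0, "wx": 0, "wy": 0, "wz": 0, "jaw": 0}
  ]
}}

```text
time_s: 13.42
ee_pos: [0.5203, -0.0777, 0.0458]
eef_rot: [3.142, -0.0, -3.011]
force: [-0.0, 0.8, -0.5]
grip_width: 0.0002
```

{"op": "carry_out", "data": {
  "deltas": [
    {"x": 0, "y": 0, "z": 0.1, "wx": 0, "wy": 0, "wz": 0, "jaw": 0},
    {"x": 0, "y": 0, "z": 0.1, "wx": 0, "wy": 0, "wz": 0, "jaw": 0},
    {"x": 0, "y": 0, "z": 0, "wx": 0, "wy": 0, "wz": 0, "jaw": 0},
    {"x": 0, "y": 0, "z": 0, "wx": 0, "wy": 0, "wz": 0, "jaw": 0}
  ]
}}

```text
time_s: 13.75
ee_pos: [0.5202, -0.0777, 0.0417]
eef_rot: [3.141, -0.0, -3.011]
force: [-0.0, -0.4, 1.2]
grip_width: 0.0007
```

{"op": "carry_out", "data": {
  "deltas": [
    {"x": 0, "y": 0, "z": 0.1, "wx": 0, "wy": 0, "wz": 0, "jaw": 0},
    {"x": 0, "y": 0, "z": 0.05, "wx": 0, "wy": 0, "wz": 0, "jaw": 0},
    {"x": 0, "y": 0, "z": 0, "wx": 0, "wy": 0, "wz": 0, "jaw": 0},
    {"x": 0, "y": 0, "z": 0, "wx": 0, "wy": 0, "wz": 0, "jaw": 0}
  ]
}}

```text
time_s: 14.08
ee_pos: [0.5202, -0.0777, 0.0388]
eef_rot: [3.142, -0.0, -3.011]
force: [0.4, 0.2, 0.2]
grip_width: 0.0004
```

```bash
python3 - <<'E'
from h import *
w=snap('wrist','w13.png')
s=snap('scene','s13.png'); print(ctrl.get_obs()['force'])
cv2.imwrite('pics/c13.png',np.hstack([cv2.resize(w[160:360,240:400],(480,600),interpolation=2),cv2.copyMakeBorder(cv2.resize(s[190:270,280:360],(320,320),interpolation=2),0,280,0,0,0)]))
E
```

```text
[0.02708936 0.13200922 0.19899183]
```

View pics/c13.png

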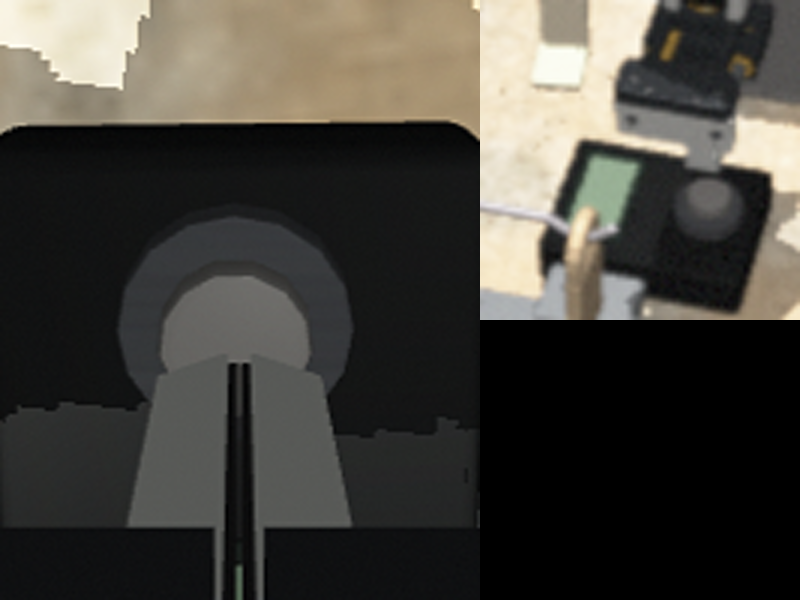

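```bash
python3 - <<'E'
from h import *
o=ctrl.get_obs();e=np.array(o['ee_pos']);print(e,o['qpos'])
print('tcp scene',proj('scene',e),'wrist',proj('wrist',e))
for z in(.03,.04,.05,.055,.06): print(z,onz('wrist',274,318.5,z).round(4),onz('scene',241,336.5,z).round(4))
p=ctrl.camera_params('wrist');print(p['origin']-e,p['attitude'])
E
```

```text
[ 0.52033817 -0.07773928  0.03890205] [-2.17915808e-01  3.90346038e-01  1.71823983e+00 -2.30664271e-05
  1.03285939e+00 -1.91974082e+00]
tcp scene (np.float64(241.62695983197816), np.float64(336.0750019722002)) wrist (np.float64(269.2032119909664), np.float64(319.64705906976667))
0.03 [ 0.5263 -0.0776  0.03  ] [ 0.5231 -0.088   0.03  ]
0.04 [ 0.5229 -0.0781  0.04  ] [ 0.5198 -0.0792  0.04  ]
0.05 [ 0.5194 -0.0785  0.05  ] [ 0.5165 -0.0704  0.05  ]
0.055 [ 0.5177 -0.0787  0.055 ] [ 0.5149 -0.0659  0.055 ]
0.06 [ 0.516  -0.0789  0.06  ] [ 0.5132 -0.0615  0.06  ]
[-0.07212804 -0.00992506  0.21781607] [ 2.88458725e+00 -5.76754118e-04  1.70254526e+00]
```

View pics/s13.png

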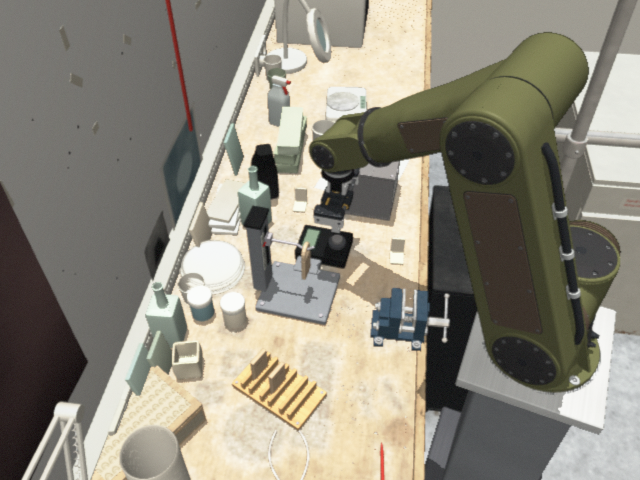

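View pics/w13.png

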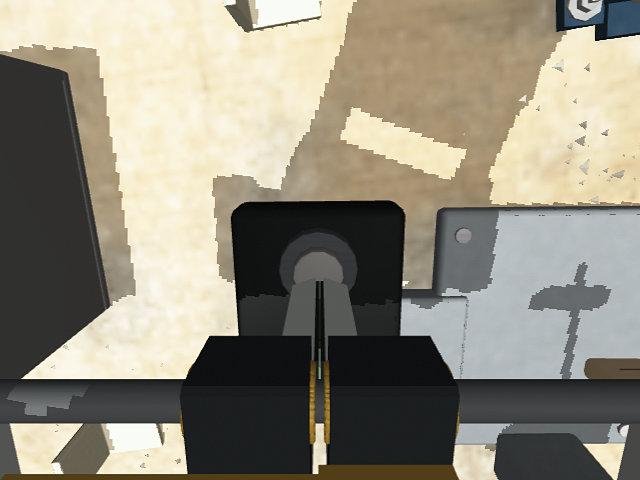

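```bash
python3 - <<'E'
from h import *
e=np.array(ctrl.get_obs()['ee_pos'])
for dz in(0,.01,.016,.02,.03):print(dz,proj('scene',e+[0,0,dz]),proj('wrist',e+[0,0,dz]),proj('wrist',e+[-.008,0,dz]))
s=cv2.imread('pics/s13.png');cv2.imwrite('pics/c14.png',cv2.resize(s[205:265,300:360],(600,600),interpolation=cv2.INTER_NEAREST))
E
```

```text
0 (np.float64(241.62695983197816), np.float64(336.0750019722002)) (np.float64(269.2032119909664), np.float64(319.64705906976667)) (np.float64(255.7269365174713), np.float64(321.52965919220424))
0.01 (np.float64(238.86767121146053), np.float64(336.14056921974407)) (np.float64(275.0810947150105), np.float64(319.6763207960383)) (np.float64(261.05998753112533), np.float64(321.6429124970708))
0.016 (np.float64(237.1997542168266), np.float64(336.18020288679014)) (np.float64(278.8632095968135), np.float64(319.6951492102131)) (np.float64(264.49373727014046), np.float64(321.7158320144414))
0.02 (np.float64(236.0826182702528), np.float64(336.2067486887061)) (np.float64(281.5008396654473), np.float64(319.70828006237497)) (np.float64(266.889442292343), np.float64(321.766707490891))
0.03 (np.float64(233.27143846175247), np.float64(336.2735489940542)) (np.float64(288.5409961216632), np.float64(319.74332790881954)) (np.float64(273.2879922440217), np.float64(321.90258785778155))
```

View pics/c14.png

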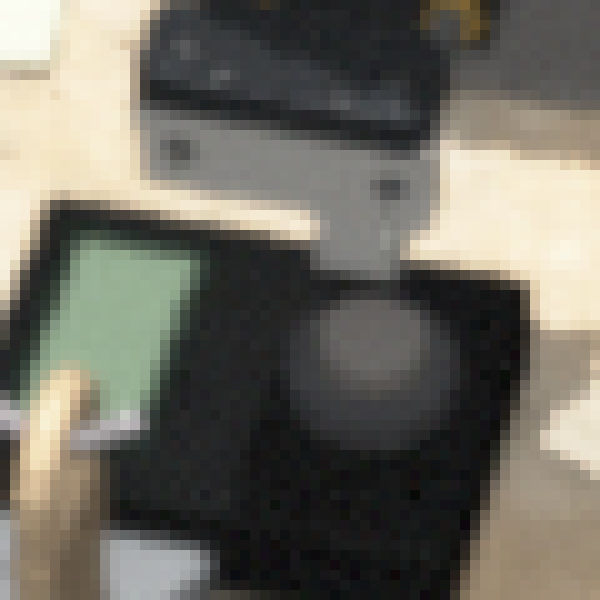

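Visible fingertips end some 20–30 mm above the reported TCP (scene: tip at about 336,232, cap at 337,239), and no contact force has appeared. I'll go down in small steps by force.

{"op": "carry_out", "data": {
  "deltas": [
    {"x": 0, "y": 0, "z": 0.1, "wx": 0, "wy": 0, "wz": 0, "jaw": 0},
    {"x": 0, "y": 0, "z": 0.1, "wx": 0, "wy": 0, "wz": 0, "jaw": 0},
    {"x": 0, "y": 0, "z": 0, "wx": 0, "wy": 0, "wz": 0, "jaw": 0},
    {"x": 0, "y": 0, "z": 0, "wx": 0, "wy": 0, "wz": 0, "jaw": 0}
  ]
}}

```text
time_s: 14.52
ee_pos: [0.5202, -0.0777, 0.0347]
eef_rot: [3.141, -0.0, -3.011]
force: [-0.7, 0.5, -0.6]
grip_width: 0.0006
```

{"op": "carry_out", "data": {
  "deltas": [
    {"x": 0, "y": 0, "z": 0.1, "wx": 0, "wy": 0, "wz": 0, "jaw": 0},
    {"x": 0, "y": 0, "z": 0.1, "wx": 0, "wy": 0, "wz": 0, "jaw": 0},
    {"x": 0, "y": 0, "z": 0, "wx": 0, "wy": 0, "wz": 0, "jaw": 0},
    {"x": 0, "y": 0, "z": 0, "wx": 0, "wy": 0, "wz": 0, "jaw": 0}
  ]
}}

```text
time_s: 14.85
ee_pos: [0.5202, -0.0777, 0.0307]
eef_rot: [3.142, -0.0, -3.011]
force: [-0.1, -0.2, 1.2]
grip_width: 0.0004
```

```bash
python3 - <<'E'
from h import *
w=snap('wrist','w15.png')
s=snap('scene','s15.png'); print(ctrl.get_obs()['force'],ctrl.get_obs()['ee_pos'])
cv2.imwrite('pics/c15.png',np.hstack([cv2.resize(w[200:350,260:380],(400,500),interpolation=2),cv2.copyMakeBorder(cv2.resize(s[205:265,300:360],(400,400),interpolation=2),0,100,0,0,0)]))
E
```

```text
[-0.29377107 -0.12408079  0.25085129] [ 0.52029037 -0.077722    0.03084859]
```

View pics/c15.png

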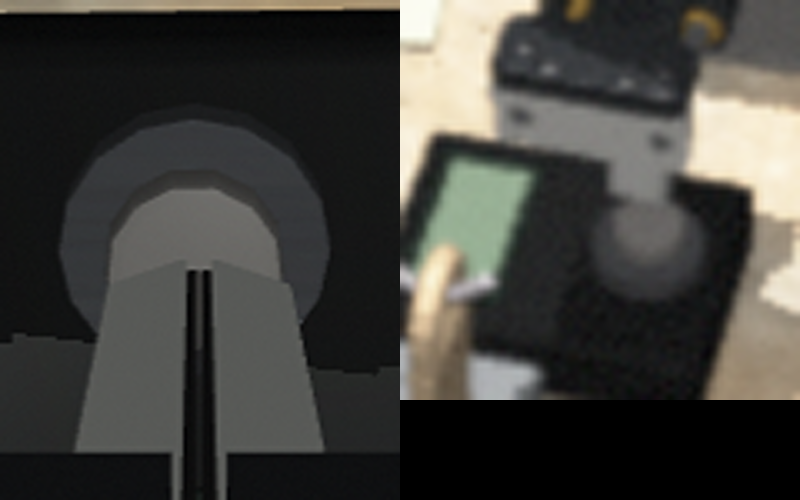

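{"op": "carry_out", "data": {
  "deltas": [
    {"x": 0.1, "y": 0, "z": 0.1, "wx": 0, "wy": 0, "wz": 0, "jaw": 0},
    {"x": 0, "y": 0, "z": 0.1, "wx": 0, "wy": 0, "wz": 0, "jaw": 0},
    {"x": 0, "y": 0, "z": 0.1, "wx": 0, "wy": 0, "wz": 0, "jaw": 0},
    {"x": 0, "y": 0, "z": 0, "wx": 0, "wy": 0, "wz": 0, "jaw": 0},
    {"x": 0, "y": 0, "z": 0, "wx": 0, "wy": 0, "wz": 0, "jaw": 0}
  ]
}}

```text
time_s: 15.37
ee_pos: [0.5182, -0.078, 0.0247]
eef_rot: [3.142, -0.0, -3.011]
force: [0.9, 0.5, 0.5]
grip_width: 0.0003
```

{"op": "carry_out", "data": {
  "deltas": [
    {"x": 0, "y": 0, "z": 0.1, "wx": 0, "wy": 0, "wz": 0, "jaw": 0},
    {"x": 0, "y": 0, "z": 0.1, "wx": 0, "wy": 0, "wz": 0, "jaw": 0},
    {"x": 0, "y": 0, "z": 0, "wx": 0, "wy": 0, "wz": 0, "jaw": 0},
    {"x": 0, "y": 0, "z": 0, "wx": 0, "wy": 0, "wz": 0, "jaw": 0}
  ]
}}

```text
time_s: 15.7
ee_pos: [0.5182, -0.078, 0.0207]
eef_rot: [3.141, -0.0, -3.011]
force: [0.1, -0.1, -0.4]
grip_width: 0.0004
```

```bash
python3 - <<'E'
from h import *
w=snap('wrist','w16.png')
s=snap('scene','s16.png'); print(ctrl.get_obs()['force'],ctrl.get_obs()['ee_pos'])
cv2.imwrite('pics/c16.png',np.hstack([cv2.resize(w[200:350,260:380],(400,500),interpolation=2),cv2.copyMakeBorder(cv2.resize(s[205:265,300:360],(400,400),interpolation=2),0,100,0,0,0)]))
E
```

```text
[ 0.66025111  0.10175912 -0.46488394] [ 0.51832767 -0.07799886  0.02085882]
```

View pics/c16.png

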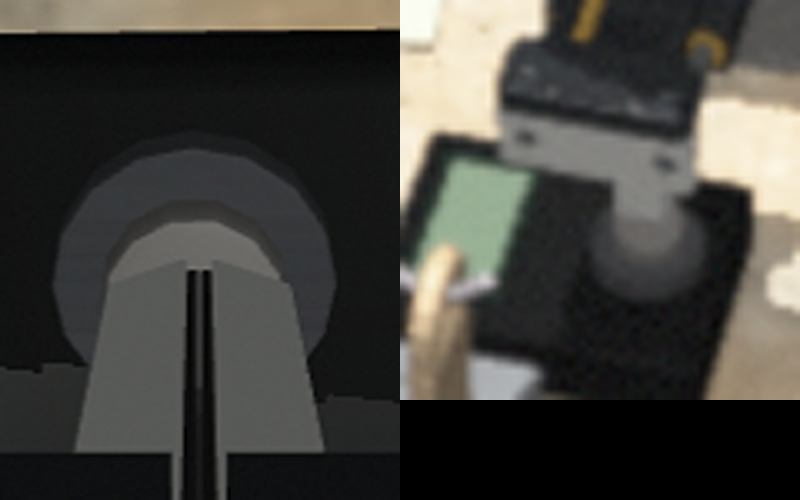

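{"op": "carry_out", "data": {
  "deltas": [
    {"x": 0, "y": 0, "z": 0.1, "wx": 0, "wy": 0, "wz": 0, "jaw": 0},
    {"x": 0, "y": 0, "z": 0.1, "wx": 0, "wy": 0, "wz": 0, "jaw": 0},
    {"x": 0, "y": 0, "z": 0.1, "wx": 0, "wy": 0, "wz": 0, "jaw": 0},
    {"x": 0, "y": 0, "z": 0, "wx": 0, "wy": 0, "wz": 0, "jaw": 0},
    {"x": 0, "y": 0, "z": 0, "wx": 0, "wy": 0, "wz": 0, "jaw": 0}
  ]
}}

```text
time_s: 16.22
ee_pos: [0.5183, -0.078, 0.0148]
eef_rot: [3.142, -0.0, -3.011]
force: [-1.2, 0.8, 2.2]
grip_width: 0.0005
```

{"op": "carry_out", "data": {
  "deltas": [
    {"x": 0, "y": 0, "z": 0.1, "wx": 0, "wy": 0, "wz": 0, "jaw": 0},
    {"x": 0, "y": 0, "z": 0, "wx": 0, "wy": 0, "wz": 0, "jaw": 0},
    {"x": 0, "y": 0, "z": 0, "wx": 0, "wy": 0, "wz": 0, "jaw": 0}
  ]
}}

```text
time_s: 16.47
ee_pos: [0.5184, -0.078, 0.0129]
eef_rot: [-3.141, 0.0, -3.011]
force: [0.1, -0.8, 2.3]
grip_width: 0.0005
```

```bash
python3 - <<'E'
from h import *
w=snap('wrist','w17.png');f=ctrl.get_obs()['force']
s=snap('scene','s17.png'); print(f,ctrl.get_obs()['force'],ctrl.get_obs()['ee_pos'])
cv2.imwrite('pics/c17.png',np.hstack([cv2.resize(w[200:350,260:380],(400,500),interpolation=2),cv2.copyMakeBorder(cv2.resize(s[205:265,300:360],(400,400),interpolation=2),0,100,0,0,0)]))
E
```

```text
[-0.22570961 -1.11172801  2.36242824] [ 0.74423332 -0.2379965   2.35296285] [ 0.51837111 -0.07801795  0.01294663]
```

View pics/c17.png

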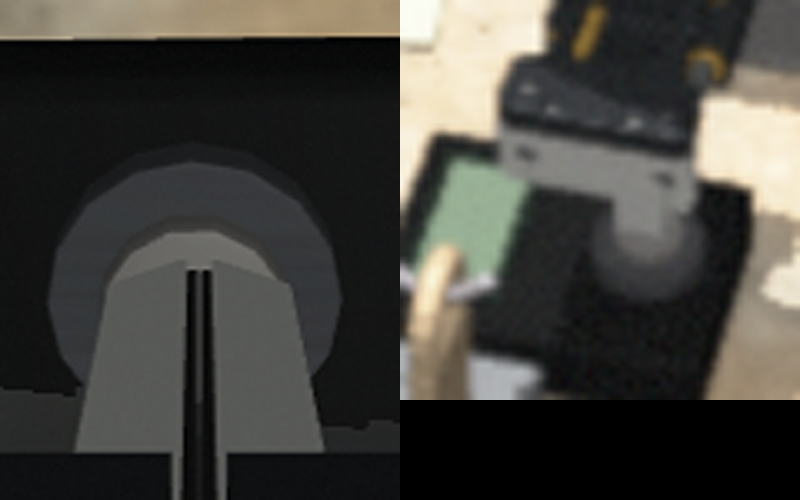

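{"op": "carry_out", "data": {
  "deltas": [
    {"x": 0, "y": 0, "z": 0.1, "wx": 0, "wy": 0, "wz": 0, "jaw": 0},
    {"x": 0, "y": 0, "z": 0, "wx": 0, "wy": 0, "wz": 0, "jaw": 0},
    {"x": 0, "y": 0, "z": 0, "wx": 0, "wy": 0, "wz": 0, "jaw": 0},
    {"x": 0, "y": 0, "z": 0, "wx": 0, "wy": 0, "wz": 0, "jaw": 0}
  ]
}}

```text
time_s: 16.9
ee_pos: [0.5184, -0.078, 0.0109]
eef_rot: [-3.142, 0.0, -3.011]
force: [0.4, 0.3, 3.5]
grip_width: 0.0004
```

{"op": "carry_out", "data": {
  "deltas": [
    {"x": 0, "y": 0, "z": 0.1, "wx": 0, "wy": 0, "wz": 0, "jaw": 0},
    {"x": 0, "y": 0, "z": 0, "wx": 0, "wy": 0, "wz": 0, "jaw": 0},
    {"x": 0, "y": 0, "z": 0, "wx": 0, "wy": 0, "wz": 0, "jaw": 0},
    {"x": 0, "y": 0, "z": 0, "wx": 0, "wy": 0, "wz": 0, "jaw": 0}
  ]
}}

```text
time_s: 17.23
ee_pos: [0.5186, -0.0781, 0.0103]
eef_rot: [-3.141, 0.001, -3.011]
force: [-8.5, 1.9, 22.5]
grip_width: 0.0003
```

Contact began near reported z 0.0155, and the stop was reached at 0.0103 with 22 N, so the button is fully down. Going back up.

{"op": "carry_out", "data": {
  "deltas": [
    {"x": 0, "y": 0, "z": -0.5, "wx": 0, "wy": 0, "wz": 0, "jaw": 0},
    {"x": 0, "y": 0, "z": -1, "wx": 0, "wy": 0, "wz": 0, "jaw": 0},
    {"x": 0, "y": 0, "z": -1, "wx": 0, "wy": 0, "wz": 0, "jaw": 0},
    {"x": 0, "y": 0, "z": -1, "wx": 0, "wy": 0, "wz": 0, "jaw": 50},
    {"x": 0, "y": 0, "z": -1, "wx": 0, "wy": 0, "wz": 0, "jaw": 100},
    {"x": 0, "y": 0, "z": -1, "wx": 0, "wy": 0, "wz": 0, "jaw": 100},
    {"x": 0, "y": 0, "z": -1, "wx": 0, "wy": 0, "wz": 0, "jaw": 100},
    {"x": 0, "y": 0, "z": -1, "wx": 0, "wy": 0, "wz": 0, "jaw": 100},
    {"x": 0, "y": 0, "z": -1, "wx": 0, "wy": 0, "wz": 0, "jaw": 100},
    {"x": 0, "y": 0, "z": -0.5, "wx": 0, "wy": 0, "wz": 0, "jaw": 100},
    {"x": 0, "y": 0, "z": 0, "wx": 0, "wy": 0, "wz": 0, "jaw": 100},
    {"x": 0, "y": 0, "z": 0, "wx": 0, "wy": 0, "wz": 0, "jaw": 100}
  ]
}}

```text
time_s: 18.23
ee_pos: [0.5181, -0.0779, 0.1881]
eef_rot: [3.141, -0.0, -3.011]
force: [0.1, 0.1, -0.5]
grip_width: 0.0571
```

```bash
python3 - <<'E'
from h import *
w=snap('wrist','w18.png');s=snap('scene','s18.png')
cv2.imwrite('pics/c18.png',np.hstack([cv2.resize(s[190:290,240:360],(600,500),interpolation=2)]))
go(.5344,.0754,.19,187.5)
for n in('scene','wrist'):
  for l,z in(('loop_eye',.154),):
    for m in ctrl.mark_of(n,l)[:2]: print(n,l,round(m['conf'],2),np.round(m['position'],1),onz(n,*m['position'],z).round(4))
E
```

```text
t 18.33 pos [ 0.5178 -0.0779  0.1874] rpy [ 1.7996e+02 -1.2000e-01 -1.7250e+02] F [-0.4 -0.9 -0.1] w 0.065
turn units [ 0.01 -0.03  0.  ]  then shift units [-1.82  7.49 -0.13]
scene loop_eye 0.77 [250.9 307.2] [0.5312 0.0739 0.154 ]
wrist loop_eye 0.83 [308.  546.3] [0.5362 0.0775 0.154 ]
```

View pics/c18.png

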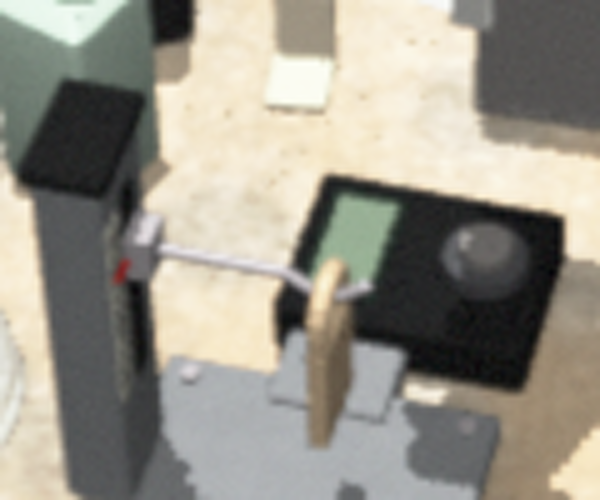

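{"op": "carry_out", "data": {
  "deltas": [
    {"x": -0.2, "y": 0.5, "z": 0, "wx": 0, "wy": 0, "wz": 0, "jaw": 100},
    {"x": -0.2, "y": 1, "z": 0, "wx": 0, "wy": 0, "wz": 0, "jaw": 100},
    {"x": -0.2, "y": 1, "z": 0, "wx": 0, "wy": 0, "wz": 0, "jaw": 100},
    {"x": -0.2, "y": 1, "z": 0, "wx": 0, "wy": 0, "wz": 0, "jaw": 100},
    {"x": -0.2, "y": 1, "z": 0, "wx": 0, "wy": 0, "wz": 0, "jaw": 100},
    {"x": -0.2, "y": 1, "z": 0, "wx": 0, "wy": 0, "wz": 0, "jaw": 100},
    {"x": -0.2, "y": 1, "z": 0, "wx": 0, "wy": 0, "wz": 0, "jaw": 100},
    {"x": -0.2, "y": 0.7, "z": 0, "wx": 0, "wy": 0, "wz": 0, "jaw": 100},
    {"x": -0.2, "y": 0.3, "z": 0, "wx": 0, "wy": 0, "wz": 0, "jaw": 100},
    {"x": 0, "y": 0, "z": 0, "wx": 0, "wy": 0, "wz": 0, "jaw": 100},
    {"x": 0, "y": 0, "z": 0, "wx": 0, "wy": 0, "wz": 0, "jaw": 100}
  ]
}}

```text
time_s: 19.35
ee_pos: [0.5344, 0.0754, 0.1885]
eef_rot: [-3.141, -0.001, -3.01]
force: [0.5, -0.3, -0.1]
grip_width: 0.0936
```

```bash
python3 - <<'E'
from h import *
w=snap('wrist','w19.png')
go(.5344,.0754,.105,187.5)
for l,z in(('loop_eye',.154),):
    for m in ctrl.mark_of('wrist',l)[:2]: print(l,round(m['conf'],2),np.round(m['position'],1),onz('wrist',*m['position'],z).round(4))
E
```

```text
t 19.4 pos [0.5343 0.075  0.1886] rpy [-1.7999e+02 -3.0000e-02 -1.7251e+02] F [-0.4 -0.3  0.5] w 0.0942
turn units [-0.   -0.01 -0.  ]  then shift units [-0.01  0.02  4.18]
loop_eye 0.59 [253.4 319.5] [0.5352 0.0749 0.154 ]
```

View pics/w19.png

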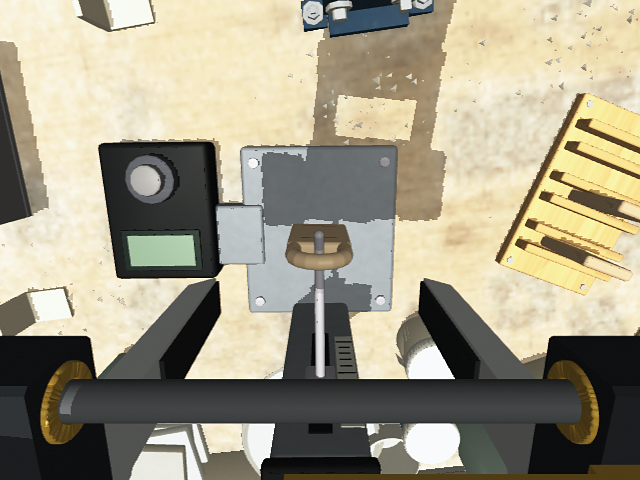

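{"op": "carry_out", "data": {
  "deltas": [
    {"x": 0, "y": 0, "z": 0.8, "wx": 0, "wy": 0, "wz": 0, "jaw": 100},
    {"x": 0, "y": 0, "z": 0.9, "wx": 0, "wy": 0, "wz": 0, "jaw": 100},
    {"x": 0, "y": 0, "z": 0.9, "wx": 0, "wy": 0, "wz": 0, "jaw": 100},
    {"x": 0, "y": 0, "z": 0.8, "wx": 0, "wy": 0, "wz": 0, "jaw": 100},
    {"x": 0, "y": 0, "z": 0.7, "wx": 0, "wy": 0, "wz": 0, "jaw": 100},
    {"x": 0, "y": 0, "z": 0.4, "wx": 0, "wy": 0, "wz": 0, "jaw": 100},
    {"x": 0, "y": 0, "z": 0.2, "wx": 0, "wy": 0, "wz": 0, "jaw": 100},
    {"x": 0, "y": 0, "z": 0, "wx": 0, "wy": 0, "wz": 0, "jaw": 100}
  ]
}}

```text
time_s: 20.12
ee_pos: [0.5342, 0.075, 0.0944]
eef_rot: [3.142, -0.001, -3.011]
force: [-0.1, 0.7, 1.3]
grip_width: 0.094
```

```bash
python3 - <<'E'
from h import *
w=snap('wrist','w20.png');s=snap('scene','s20.png')
go(.5344,.0754,.094,187.5)
cv2.imwrite('pics/c20.png',np.hstack([cv2.resize(w[180:480,180:460],(420,450),interpolation=2),cv2.copyMakeBorder(cv2.resize(s[200:290,250:330],(356,400),interpolation=2),0,50,0,0,0)]))
E
```

```text
t 20.22 pos [0.5348 0.0752 0.0956] rpy [-1.8000e+02  5.0000e-02 -1.7251e+02] F [ 0.2 -0.2 -0.1] w 0.094
turn units [-0.    0.01 -0.  ]  then shift units [0.02 0.01 0.08]
```

View pics/c20.png

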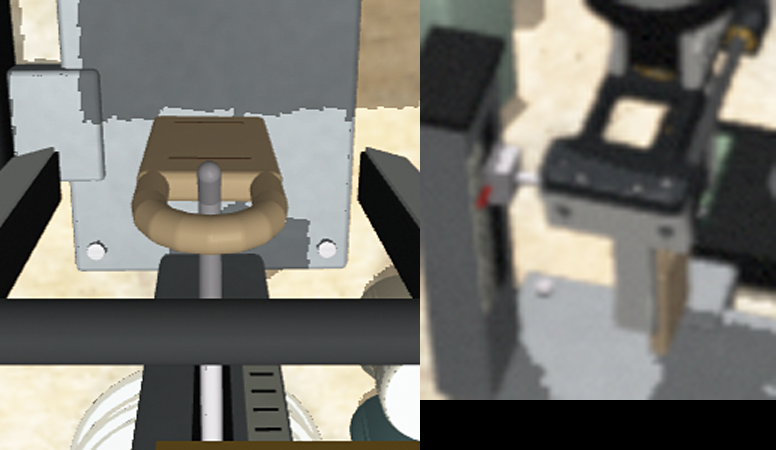

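```bash
python3 - <<'E'
from h import *
e=np.array(ctrl.get_obs()['ee_pos']);v=np.array([-.1305,.991,0])
for y in(.047,.0595):
  for dz in(0,.02,.04): print(y,dz,np.round(proj('scene',e+v*y+[0,0,dz]),1))
E
python3 -c "
import cv2
s=cv2.imread('pics/s20.png');cv2.imwrite('pics/c21.png',cv2.resize(s[190:290,260:340],(640,800)[:2] and (480,600),interpolation=0))"
```

```text
0.047 0 [283.6 300.2]
0.047 0.02 [277.9 300. ]
0.047 0.04 [272.  299.7]
0.0595 0 [287.9 298.6]
0.0595 0.02 [282.1 298.4]
0.0595 0.04 [276.2 298.1]
```

View pics/c21.png

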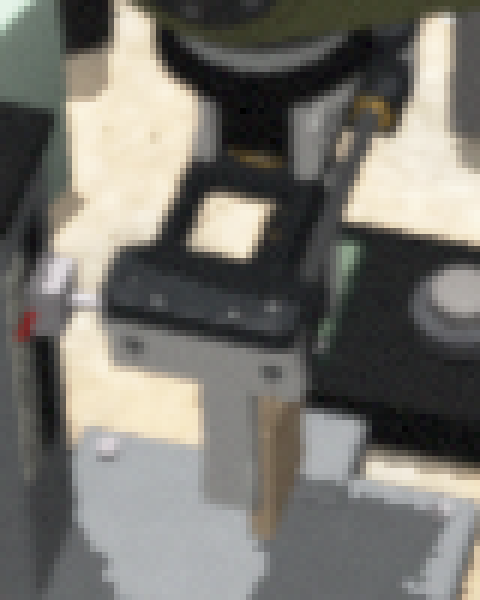

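Independent check: the scene projection puts the fingertips about 40 mm above the reported TCP, which agrees with the button contact. Tips are now about 55 mm above the foot, which is a good grip height. Closing.

{"op": "carry_out", "data": {
  "deltas": [
    {"x": 0, "y": 0, "z": 0, "wx": 0, "wy": 0, "wz": 0, "jaw": 10},
    {"x": 0, "y": 0, "z": 0, "wx": 0, "wy": 0, "wz": 0, "jaw": 10},
    {"x": 0, "y": 0, "z": 0, "wx": 0, "wy": 0, "wz": 0, "jaw": 10},
    {"x": 0, "y": 0, "z": 0, "wx": 0, "wy": 0, "wz": 0, "jaw": 10},
    {"x": 0, "y": 0, "z": 0, "wx": 0, "wy": 0, "wz": 0, "jaw": 10},
    {"x": 0, "y": 0, "z": 0, "wx": 0, "wy": 0, "wz": 0, "jaw": 10},
    {"x": 0, "y": 0, "z": 0, "wx": 0, "wy": 0, "wz": 0, "jaw": 10},
    {"x": 0, "y": 0, "z": 0, "wx": 0, "wy": 0, "wz": 0, "jaw": 10},
    {"x": 0, "y": 0, "z": 0, "wx": 0, "wy": 0, "wz": 0, "jaw": 10},
    {"x": 0, "y": 0, "z": 0, "wx": 0, "wy": 0, "wz": 0, "jaw": 10}
  ],
  "squeeze": 20
}}

```text
time_s: 21.05
ee_pos: [0.5344, 0.0754, 0.0949]
eef_rot: [-3.142, 0.0, -3.011]
force: [-0.5, -0.5, 0.5]
grip_width: 0.0437
```

{"op": "carry_out", "data": {
  "deltas": [
    {"x": 0, "y": 0, "z": -0.3, "wx": 0, "wy": 0, "wz": 0, "jaw": 10},
    {"x": 0, "y": 0, "z": -0.3, "wx": 0, "wy": 0, "wz": 0, "jaw": 10},
    {"x": 0, "y": 0, "z": -0.3, "wx": 0, "wy": 0, "wz": 0, "jaw": 10},
    {"x": 0, "y": 0, "z": -0.3, "wx": 0, "wy": 0, "wz": 0, "jaw": 10},
    {"x": 0, "y": 0, "z": -0.2, "wx": 0, "wy": 0, "wz": 0, "jaw": 10},
    {"x": 0, "y": 0, "z": 0, "wx": 0, "wy": 0, "wz": 0, "jaw": 10},
    {"x": 0, "y": 0, "z": 0, "wx": 0, "wy": 0, "wz": 0, "jaw": 10}
  ]
}}

```text
time_s: 21.63
ee_pos: [0.5344, 0.0755, 0.123]
eef_rot: [3.142, 0.0, -3.011]
force: [-0.4, 0.1, -0.6]
grip_width: 0.0436
```

```bash
python3 - <<'E'
from h import *
w=snap('wrist','w22.png');s=snap('scene','s22.png')
go(.5344,.0754,.094,187.5)
cv2.imwrite('pics/c22.png',np.hstack([cv2.resize(w[180:480,180:460],(420,450),interpolation=2),cv2.copyMakeBorder(cv2.resize(s[200:290,250:330],(356,400),interpolation=2),0,50,0,0,0)]))
E
```

```text
t 21.73 pos [0.5342 0.0754 0.1226] rpy [ 1.8000e+02 -3.0000e-02 -1.7249e+02] F [ 0.8 -0.3 -1.1] w 0.044
turn units [ 0.   -0.01  0.  ]  then shift units [-0.01 -0.    1.43]
```

View pics/c22.png

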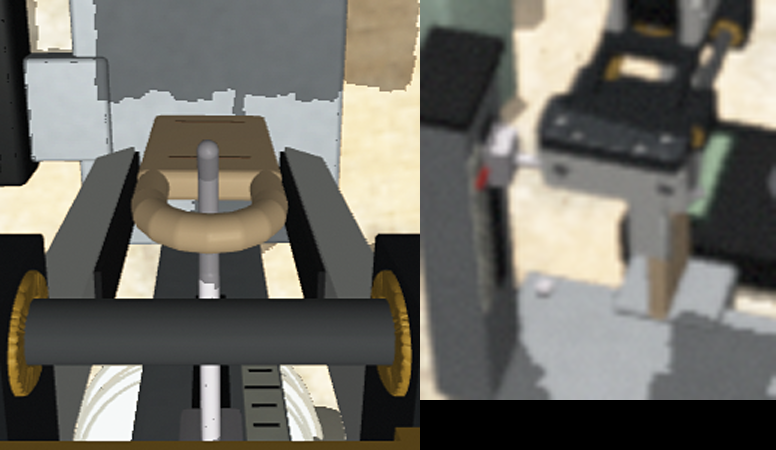

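{"op": "carry_out", "data": {
  "deltas": [
    {"x": 0.3, "y": 0, "z": 0, "wx": 0, "wy": 0, "wz": 0, "jaw": 10},
    {"x": 0.4, "y": 0, "z": 0, "wx": 0, "wy": 0, "wz": 0, "jaw": 10},
    {"x": 0.4, "y": 0, "z": 0, "wx": 0, "wy": 0, "wz": 0, "jaw": 10},
    {"x": 0.4, "y": 0, "z": 0, "wx": 0, "wy": 0, "wz": 0, "jaw": 10},
    {"x": 0.5, "y": 0, "z": 0, "wx": 0, "wy": 0, "wz": 0, "jaw": 10},
    {"x": 0.5, "y": 0, "z": 0, "wx": 0, "wy": 0, "wz": 0, "jaw": 10},
    {"x": 0.5, "y": 0, "z": 0, "wx": 0, "wy": 0, "wz": 0, "jaw": 10},
    {"x": 0.4, "y": 0, "z": 0, "wx": 0, "wy": 0, "wz": 0, "jaw": 10},
    {"x": 0, "y": 0, "z": 0, "wx": 0, "wy": 0, "wz": 0, "jaw": 10},
    {"x": 0, "y": 0, "z": 0, "wx": 0, "wy": 0, "wz": 0, "jaw": 10}
  ]
}}

```text
time_s: 22.57
ee_pos: [0.4669, 0.0665, 0.1232]
eef_rot: [-3.142, 0.001, -3.011]
force: [0.1, 0.5, -0.1]
grip_width: 0.0433
```

```bash
python3 - <<'E'
from h import *
w=snap('wrist','w23.png');s=snap('scene','s23.png')
cv2.imwrite('pics/c23.png',np.hstack([cv2.resize(w[180:480,180:460],(420,450),interpolation=2),cv2.copyMakeBorder(cv2.resize(s[200:290,250:330],(356,400),interpolation=2),0,50,0,0,0)]))
go(.517,-.302,.25,189.7)
E
```

```text
t 22.67 pos [0.4673 0.0666 0.123 ] rpy [ 1.800e+02  2.000e-02 -1.725e+02] F [-0.2  0.8 -1.4] w 0.0437
turn units [-0.    0.01 -0.48]  then shift units [  0.65 -18.58  -6.35]
```

View pics/c23.png

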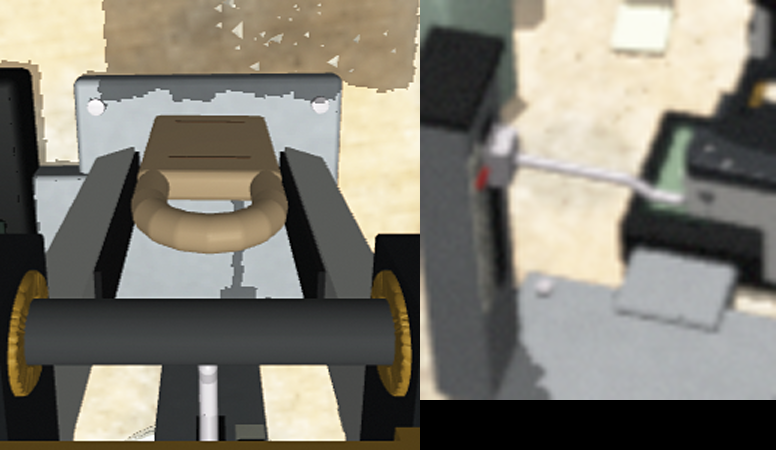

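{"op": "carry_out", "data": {
  "deltas": [
    {"x": 0, "y": 0, "z": -0.8, "wx": 0, "wy": 0, "wz": -0.24, "jaw": 10},
    {"x": 0, "y": 0, "z": -1, "wx": 0, "wy": 0, "wz": -0.24, "jaw": 10},
    {"x": 0, "y": -0.5, "z": -1, "wx": 0, "wy": 0, "wz": 0, "jaw": 10},
    {"x": 0, "y": -1, "z": -1, "wx": 0, "wy": 0, "wz": 0, "jaw": 10},
    {"x": 0, "y": -1, "z": -0.6, "wx": 0, "wy": 0, "wz": 0, "jaw": 10},
    {"x": 0, "y": -1, "z": 0, "wx": 0, "wy": 0, "wz": 0, "jaw": 10},
    {"x": 0, "y": -1, "z": 0, "wx": 0, "wy": 0, "wz": 0, "jaw": 10},
    {"x": 0, "y": -1, "z": 0, "wx": 0, "wy": 0, "wz": 0, "jaw": 10},
    {"x": 0, "y": -1, "z": 0, "wx": 0, "wy": 0, "wz": 0, "jaw": 10},
    {"x": 0, "y": -1, "z": 0, "wx": 0, "wy": 0, "wz": 0, "jaw": 10},
    {"x": 0, "y": -1, "z": 0, "wx": 0, "wy": 0, "wz": 0, "jaw": 10},
    {"x": 0, "y": -1, "z": 0, "wx": 0, "wy": 0, "wz": 0, "jaw": 10}
  ]
}}

```text
time_s: 23.67
ee_pos: [0.4994, -0.1218, 0.2107]
eef_rot: [3.142, -0.0, -2.972]
force: [-0.8, 0.0, -1.4]
grip_width: 0.044
```

{"op": "carry_out", "data": {
  "deltas": [
    {"x": 0, "y": -1, "z": 0, "wx": 0, "wy": 0, "wz": 0, "jaw": 10},
    {"x": 0, "y": -1, "z": 0, "wx": 0, "wy": 0, "wz": 0, "jaw": 10},
    {"x": 0, "y": -1, "z": 0, "wx": 0, "wy": 0, "wz": 0, "jaw": 10},
    {"x": 0, "y": -1, "z": 0, "wx": 0, "wy": 0, "wz": 0, "jaw": 10},
    {"x": 0.1, "y": -1, "z": 0, "wx": 0, "wy": 0, "wz": 0, "jaw": 10},
    {"x": 0.2, "y": -1, "z": 0, "wx": 0, "wy": 0, "wz": 0, "jaw": 10},
    {"x": 0.2, "y": -1, "z": 0, "wx": 0, "wy": 0, "wz": 0, "jaw": 10},
    {"x": 0.1, "y": -1, "z": 0, "wx": 0, "wy": 0, "wz": 0, "jaw": 10},
    {"x": 0, "y": -0.6, "z": 0, "wx": 0, "wy": 0, "wz": 0, "jaw": 10},
    {"x": 0, "y": 0, "z": 0, "wx": 0, "wy": 0, "wz": 0, "jaw": 10},
    {"x": 0, "y": 0, "z": 0, "wx": 0, "wy": 0, "wz": 0, "jaw": 10}
  ]
}}

```text
time_s: 24.58
ee_pos: [0.5163, -0.2921, 0.2104]
eef_rot: [3.141, -0.0, -2.973]
force: [-0.6, 0.8, -0.8]
grip_width: 0.0433
```

```bash
python3 - <<'E'
from h import *
go(.517,-.302,.21,189.7)
w=snap('wrist','w24.png')
for l,z in(('mouth',.15),('loop_eye',.284)):
    for m in ctrl.mark_of('wrist',l)[:2]: print(l,round(m['conf'],2),np.round(m['position'],1),onz('wrist',*m['position'],z).round(4))
E
```

```text
t 24.58 pos [ 0.5163 -0.2921  0.2104] rpy [ 1.7996e+02 -3.0000e-02 -1.7033e+02] F [-0.6  0.8 -0.8] w 0.0433
turn units [ 0.01 -0.01 -0.01]  then shift units [ 0.05 -0.49  0.02]
mouth 0.58 [243.6 301.4] [ 0.5198 -0.3039  0.15  ]
loop_eye 0.96 [318.5 317.8] [ 0.5123 -0.2929  0.284 ]
```

View pics/w24.png

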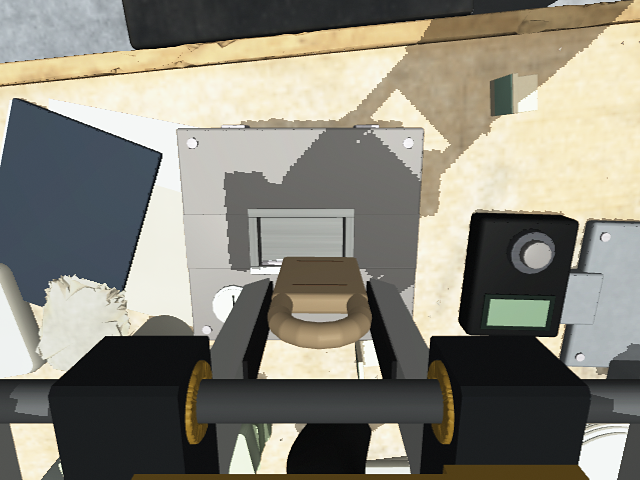

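```bash
python3 - <<'E'
from h import *
u=np.array([np.cos(np.radians(9.7)),np.sin(np.radians(9.7))]);v=np.array([-u[1],u[0]])
e=np.array(ctrl.get_obs()['ee_pos'])[:2]
L=onz('wrist',208.5,248,.152)[:2];Rr=onz('wrist',208.5,354,.152)[:2]
m=(L+Rr)/2; print('trim w',np.linalg.norm(L-Rr),'ang',np.degrees(np.arctan2(*(Rr-L)[::-1])))
c=m+u*.0232;print('centre',c,'fwd,lat from TCP',(c-e)@u,(c-e)@v)
for p in((.5198,-.3039),(.5184,-.3035),(.5164,-.302)): print((np.array(p)-e)@u,(np.array(p)-e)@v)
# eye/tablet tool-x offset
p=onz('wrist',318.5,317.8,.2695)[:2];print('eye',p,(p-e)@u,(p-e)@v)
E
```

```text
trim w 0.07308730709973274 ang 99.79712416512412
centre [ 0.51749376 -0.30416287] fwd,lat from TCP -0.0011039115525600758 -0.012845740931709678
0.0012136440800716256 -0.012975200774088745
-9.894502482683358e-05 -0.012345034255062177
-0.0018176178936570382 -0.01052950029229889
eye [ 0.5190891  -0.29178885] 0.002553506978684233 -0.000917414480354659
```

{"op": "carry_out", "data": {
  "deltas": [
    {"x": 0.1, "y": -0.3, "z": 0, "wx": 0, "wy": 0, "wz": 0, "jaw": 10},
    {"x": 0, "y": -0.3, "z": 0, "wx": 0, "wy": 0, "wz": 0, "jaw": 10},
    {"x": 0, "y": 0, "z": 0.5, "wx": 0, "wy": 0, "wz": 0, "jaw": 10},
    {"x": 0, "y": 0, "z": 0.7, "wx": 0, "wy": 0, "wz": 0, "jaw": 10},
    {"x": 0, "y": 0, "z": 0.5, "wx": 0, "wy": 0, "wz": 0, "jaw": 10},
    {"x": 0, "y": 0, "z": 0.3, "wx": 0, "wy": 0, "wz": 0, "jaw": 10},
    {"x": 0, "y": 0, "z": 0, "wx": 0, "wy": 0, "wz": 0, "jaw": 10},
    {"x": 0, "y": 0, "z": 0, "wx": 0, "wy": 0, "wz": 0, "jaw": 10}
  ]
}}

```text
time_s: 25.4
ee_pos: [0.5162, -0.3044, 0.1708]
eef_rot: [3.141, -0.0, -2.972]
force: [0.0, 0.0, 0.1]
grip_width: 0.0436
```

```bash
python3 - <<'E'
from h import *
go(.5153,-.304,.123,189.7)
w=snap('wrist','w25.png');s=snap('scene','s25.png')
cv2.imwrite('pics/c25.png',np.hstack([cv2.resize(w[150:400,200:440],(432,450),interpolation=2),cv2.copyMakeBorder(cv2.resize(s[110:210,315:405],(360,400),interpolation=2),0,50,0,0,0)]))
E
```

```text
t 25.4 pos [ 0.5162 -0.3044  0.1708] rpy [ 1.7999e+02 -1.0000e-02 -1.7029e+02] F [0.  0.  0.1] w 0.0436
turn units [ 0. -0.  0.]  then shift units [0.04 0.03 2.39]
```

View pics/c25.png

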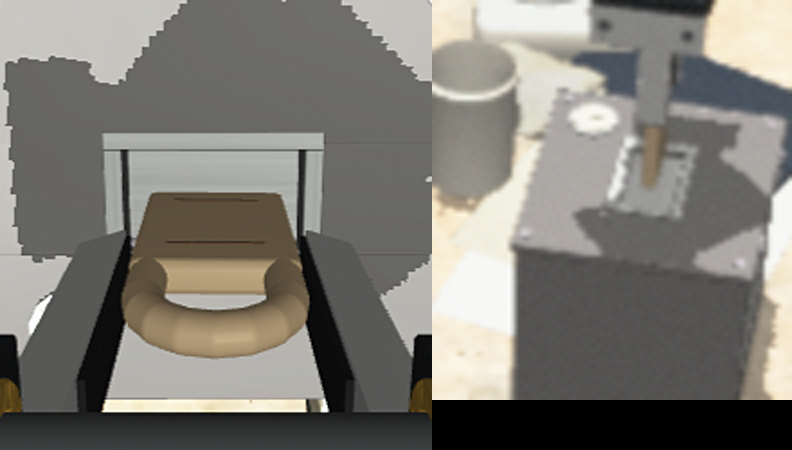

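{"op": "carry_out", "data": {
  "deltas": [
    {"x": 0, "y": 0, "z": 0.3, "wx": 0, "wy": 0, "wz": 0, "jaw": 10},
    {"x": 0, "y": 0, "z": 0.3, "wx": 0, "wy": 0, "wz": 0, "jaw": 10},
    {"x": 0, "y": 0, "z": 0.3, "wx": 0, "wy": 0, "wz": 0, "jaw": 10},
    {"x": 0, "y": 0, "z": 0.3, "wx": 0, "wy": 0, "wz": 0, "jaw": 10},
    {"x": 0, "y": 0, "z": 0, "wx": 0, "wy": 0, "wz": 0, "jaw": 10}
  ]
}}

```text
time_s: 25.92
ee_pos: [0.5157, -0.3041, 0.1451]
eef_rot: [3.14, -0.002, -2.972]
force: [-0.5, -0.7, 0.2]
grip_width: 0.0434
```

{"op": "carry_out", "data": {
  "deltas": [
    {"x": 0, "y": 0, "z": 0.3, "wx": 0, "wy": 0, "wz": 0, "jaw": 10},
    {"x": 0, "y": 0, "z": 0.3, "wx": 0, "wy": 0, "wz": 0, "jaw": 10},
    {"x": 0, "y": 0, "z": 0.3, "wx": 0, "wy": 0, "wz": 0, "jaw": 10},
    {"x": 0, "y": 0, "z": 0.3, "wx": 0, "wy": 0, "wz": 0, "jaw": 10},
    {"x": 0, "y": 0, "z": 0, "wx": 0, "wy": 0, "wz": 0, "jaw": 10},
    {"x": 0, "y": 0, "z": 0, "wx": 0, "wy": 0, "wz": 0, "jaw": 10}
  ]
}}

```text
time_s: 26.42
ee_pos: [0.5161, -0.3044, 0.1224]
eef_rot: [3.141, -0.001, -2.972]
force: [-0.3, 0.0, -1.1]
grip_width: 0.0439
```

```bash
python3 - <<'E'
from h import *
go(.5153,-.304,.123,189.7)
w=snap('wrist','w26.png');s=snap('scene','s26.png')
cv2.imwrite('pics/c26.png',np.hstack([cv2.resize(w[150:400,200:440],(432,450),interpolation=2),cv2.copyMakeBorder(cv2.resize(s[110:210,315:405],(360,400),interpolation=2),0,50,0,0,0)]))
E
```

```text
t 26.42 pos [ 0.5161 -0.3044  0.1224] rpy [ 1.7997e+02 -3.0000e-02 -1.7030e+02] F [-0.3  0.  -1.1] w 0.0439
turn units [ 0.01 -0.01  0.  ]  then shift units [ 0.03  0.03 -0.03]
```

View pics/c26.png

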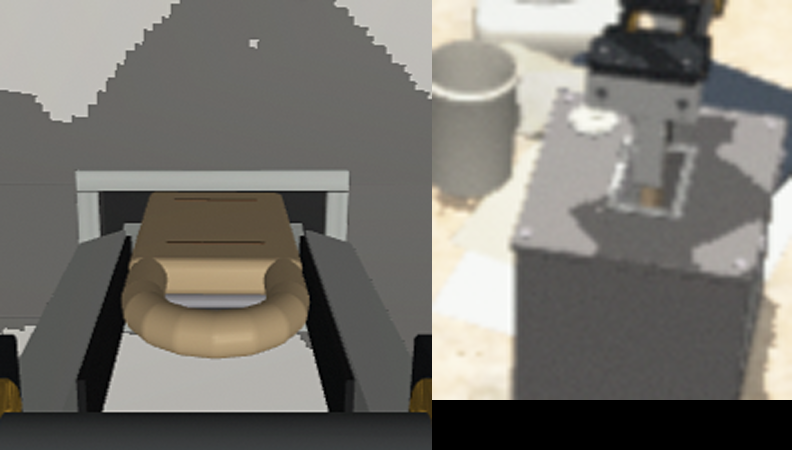

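{"op": "carry_out", "data": {
  "deltas": [
    {"x": 0, "y": 0, "z": 0.2, "wx": 0, "wy": 0, "wz": 0, "jaw": 10},
    {"x": 0, "y": 0, "z": 0, "wx": 0, "wy": 0, "wz": 0, "jaw": 10}
  ]
}}

```text
time_s: 26.68
ee_pos: [0.5161, -0.3044, 0.1184]
eef_rot: [3.141, -0.0, -2.972]
force: [0.0, -0.5, -1.6]
grip_width: 0.0434
```

{"op": "carry_out", "data": {
  "deltas": [
    {"x": 0, "y": 0, "z": 0, "wx": 0, "wy": 0, "wz": 0, "jaw": 90},
    {"x": 0, "y": 0, "z": 0, "wx": 0, "wy": 0, "wz": 0, "jaw": 90},
    {"x": 0, "y": 0, "z": 0, "wx": 0, "wy": 0, "wz": 0, "jaw": 90},
    {"x": 0, "y": 0, "z": 0, "wx": 0, "wy": 0, "wz": 0, "jaw": 90},
    {"x": 0, "y": 0, "z": 0, "wx": 0, "wy": 0, "wz": 0, "jaw": 90},
    {"x": 0, "y": 0, "z": 0, "wx": 0, "wy": 0, "wz": 0, "jaw": 90},
    {"x": 0, "y": 0, "z": 0, "wx": 0, "wy": 0, "wz": 0, "jaw": 90},
    {"x": 0, "y": 0, "z": 0, "wx": 0, "wy": 0, "wz": 0, "jaw": 90}
  ]
}}

```text
time_s: 27.35
ee_pos: [0.5162, -0.3045, 0.1189]
eef_rot: [-3.142, 0.0, -2.972]
force: [-0.4, 0.8, 0.4]
grip_width: 0.0842
```

```bash
python3 - <<'E'
from h import *
go(.5153,-.304,.123,189.7)
w=snap('wrist','w27.png')
E
```

```text
t 27.35 pos [ 0.5162 -0.3045  0.1189] rpy [-180.      0.   -170.29] F [-0.4  0.8  0.4] w 0.0842
turn units [-0.  0.  0.]  then shift units [ 0.04  0.03 -0.21]
```

View pics/w27.png

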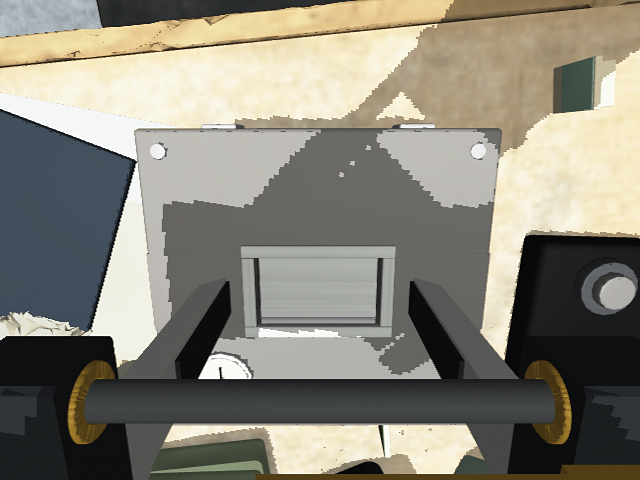

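The tablet has dropped and the flap (320,290) looks shut. Moving up and away for a final check.

{"op": "carry_out", "data": {
  "deltas": [
    {"x": 0, "y": 0, "z": -0.8, "wx": 0, "wy": 0, "wz": 0, "jaw": 90},
    {"x": 0, "y": 0, "z": -1, "wx": 0, "wy": 0, "wz": 0, "jaw": 90},
    {"x": 0, "y": 0, "z": -1, "wx": 0, "wy": 0, "wz": 0, "jaw": 90},
    {"x": 0, "y": 0, "z": -1, "wx": 0, "wy": 0, "wz": 0, "jaw": 90},
    {"x": 0, "y": 0, "z": -1, "wx": 0, "wy": 0, "wz": 0, "jaw": 90},
    {"x": 0.5, "y": 0, "z": -1, "wx": 0, "wy": 0, "wz": 0, "jaw": 90},
    {"x": 0.8, "y": 0, "z": -1, "wx": 0, "wy": 0, "wz": 0, "jaw": 90},
    {"x": 0.8, "y": 0, "z": 0, "wx": 0, "wy": 0, "wz": 0, "jaw": 90},
    {"x": 0.8, "y": 0, "z": 0, "wx": 0, "wy": 0, "wz": 0, "jaw": 90},
    {"x": 0, "y": 0, "z": 0, "wx": 0, "wy": 0, "wz": 0, "jaw": 90},
    {"x": 0, "y": 0, "z": 0, "wx": 0, "wy": 0, "wz": 0, "jaw": 90}
  ]
}}

```text
time_s: 28.32
ee_pos: [0.4589, -0.3144, 0.2552]
eef_rot: [-3.141, 0.0, -2.973]
force: [-0.3, -1.1, -0.9]
grip_width: 0.0846
```

```bash
python3 - <<'E'
from h import *
go(.5153,-.304,.123,189.7)
w=snap('wrist','w28.png');s=snap('scene','s28.png')
cv2.imwrite('pics/c28.png',np.hstack([cv2.resize(w,(400,300)),cv2.resize(s,(400,300))]))
cv2.imwrite('pics/c28b.png',np.hstack([cv2.resize(s[110:230,320:420],(375,450),interpolation=2),cv2.resize(s[190:290,245:340],(420,450),interpolation=2)]))
for n in('scene','wrist'): print(n,[(round(b['conf'],2),np.round(b['rect'])) for b in ctrl.boxes_of(n,'loop_tablet')[:2]])
E
```

```text
t 28.32 pos [ 0.4589 -0.3144  0.2552] rpy [-1.7998e+02  2.0000e-02 -1.7034e+02] F [-0.3 -1.1 -0.9] w 0.0846
turn units [-0.    0.01 -0.01]  then shift units [-2.87  0.04  6.61]
scene [(0.53, array([264., 229., 312., 244.]))]
wrist []
```

View pics/c28.png

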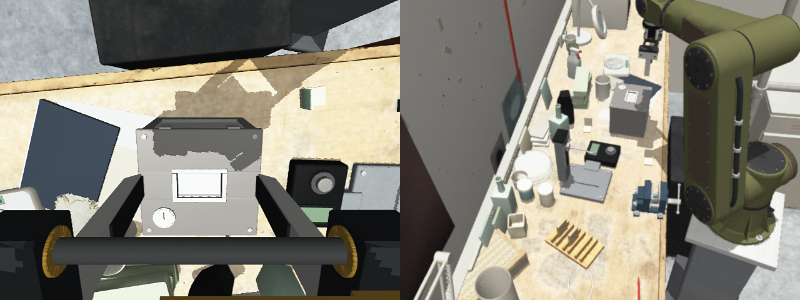

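View pics/c28b.png

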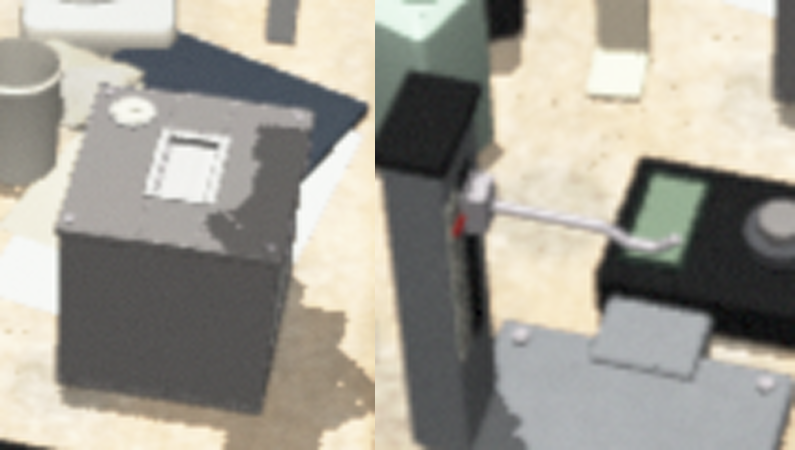

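```bash
python3 -c "
from h import *
print(ctrl.hand_in())"
```

```text
the job is handed in; nothing more can be done
None
```

I did the whole job in order and handed it in at about 28 s of the 61 s allowed; hand-in gave no verdict. I took the loop tablet from the rack, hung it on the hook and let go. I pressed the record button while the tablet hung there, then lifted it off and put it foot first through the flap.

**What the last checks showed:**
- The flap is shut and the hook is empty at its usual height.
- The button looks up, and both plain tablets stand in the rack.
- The L-tiles look untouched, and I saw no sign that the jar had moved. I did not measure any of these against their start positions.
- The gripper is clear of everything.

**What did not agree or could not be confirmed:**
- **Fingertip position:** the fingertips really end about 40 mm above the reported tool point. That showed in the camera views, and the button was reached only that much lower.
- **First grip:** because of this the first grip was on the loop's arch (39 mm opening). It held. I took the second grip lower, on the full 44 mm width.
- **Button:** I found it by force. It hit its stop at about 22 N, so it went fully down.
- **Tablet inside the box:** I could not see it there directly. I judge it is inside because it left the fingers, the flap closed, and the wrist camera no longer finds it. The scene camera still reported one "loop tablet" (0.53), but that was the bare hook rod.

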